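Unload the drying clamp and seal the ledgers in the dry-storage canister

ROBOT

A 7-joint arm with a two-finger parallel gripper is mounted at the origin on the work surface. World frame = base frame: x ahead of the robot, y to its left, z up, the work surface at z = 0. Lengths are in m, angles in rad, forces in N, time in s.
With the tool pointing down it reaches from about 0.35 to 0.9 m from the base axis. Payload 8.1 kg.
Tool frame: the origin (TCP) lies at the very end of the fingers, on their centre line; the grasp point (between the pads) lies 19 mm behind it (arm.grip_depth is the distance from the TCP to the grasp point, in m); x points along the fingers, z is the direction in which the jaws open and shut, and the axes are right-handed (so a half turn about x gives the same grasp; the last joint's range is limited). The gripper opens to 92 mm and grips with 3 to 60 N. Pads are 19 mm wide; open, the fingers measure 130 mm over their backs; the gripper's body (75 mm by 190 mm) begins 47 mm behind the grasp point.
Start: joints at [1.057, 0.434, 0.025, 1.573, -0.012, 1.134, -0.075], TCP at [0.25, -0.573, 0.227] pointing down, gripper open.
Joint ranges: [-2.62, 2.62], [-0.44, 2.09], [-1.27, 1.32], [0.08, 2.57], [-1.32, 4.46], [0.12, 2], [-2.74, 2.74]. Speed limits (rad/s): [2.22, 2.22, 3.01, 3.01, 3.14, 3.14, 3.14].

INTERFACE

Orientations are given as a rotation vector (axis times angle).
In Python, from cell import status, cams, arm gives the robot as it stands. The module is installed in compiled form; this text tells all that it offers.
- The arm moves only by the tool step_arm, never from a script. Its argument "rows" is a list of rows, each a list of 7 numbers: the gripper command: -1 is fully open, 1 is shut, values between are in proportion, then the shift along the tool's x, y, z as a fraction of full scale, then the turn, a rotation vector about the tool's x, y, z as a fraction of full scale. In form: [[grip, x, y, z, rx, ry, rz], ...]. A call has 1 to 12 rows; each row is the pose to reach, as a shift and turn from the pose commanded when the call began, along the tool's axes at that moment; what a row does not reach only later rows make up. Full scale, the value 1, is 80 cm for a shift and 60 degrees for a turn. A row lasts 1/12 s, in which the tool goes at most 41.7 mm and 7.16 degrees, less where a joint would pass 70% of its speed; a pose out of reach is approached as far as the arm can. A call with a number of a shift or a turn outside -1 to 1 is refused whole. A call with a gripper value outside its range is refused whole. The fingers move at their own pace and stop on an object; "newtons" is the grip in N (left out, the last holds). Time passes only in rows, so rows that repeat a pose let the fingers close. It gives the time, the measured TCP pose, the force and the opening at its end, in the units of the state.
- status.observe(): the state, without advancing time (a new reading comes with each control period).
- cams.get_image(name): name is "scene" or "top" or "wrist"; returns a dict with "pixels" (420x560x3 uint8, red, green, blue), "range_z" (420x560 float32, m along the optical axis (not along the pixel's ray), 0 where there is no reading), "camera_matrix" (3x3 intrinsics, pixels), "eye" and "attitude" of the camera in the world; the wrist camera has in their place "tool_from_camera" (4x4, takes a point from camera to tool coordinates, whose origin is the TCP and whose axes are the tool frame's). Camera axes: x right, y down, z forward; pixel columns grow to the right and rows downward; lengths in m; the calibration is good to about 2 mm. A picture is of the moment at which its call begins: read the wrist's pose just before it.
- arm.sign_off(): hands the job in, once; it reports no verdict.
The state is a dict: "clock": time; "joints": joint angles; "dq": joint speeds; "joint_efforts": joint torques, N m; "position": TCP position; "ee_rot": TCP orientation; "force": force on the tool from outside, world axes, zero at the start; "ft_torque": the same for the moment, N m; "width": opening from 0.0 (shut) to 1.0 (fully open).
Only numpy, scipy, OpenCV 4.12 (cv2) and the standard library are available. Lean on these libraries where they do the work, as an engineer would, in place of code of your own. Each camera call takes 0.05 s, during which the arm holds its last target.

TASK

The pocket ledgers in the wooden drying clamp are dry: first pull the clamp's sliding jaw open by its black knob, before any ledger is lifted, then put every ledger into the open grey canister and push the jaw of the empty clamp shut again. When all the ledgers are in, set the blue lid on the canister and twist it clockwise by its yellow handle under the two brackets until it is fully home against the stops, with the handle lined up with the white marks. Leave the other things on the bench where they are.

Things in the scene. Friction and masses are not known exactly. Their poses are not given: they have to be found in the camera images.
- canister: round grey open-topped steel canister fixed to the bench; origin at the centre of its underside, z up. Inner diameter 156 mm, floor 6 mm up, rim 136 mm up. A black sprung seal ring (diameter 158 to 174 mm) stands on the rim, free top 143 mm up. A flange of diameter 220 mm, 134 mm up, carries two brackets (see bracket)
- bracket (a point): on the canister's +x side, at a white mark, under one of two dark steel brackets (the other is half a turn on); radius 97 mm, 147 mm up. Seen from above a bracket spans -17 to +60 degrees from +x (counter-clockwise positive), reaches inwards to radius 91 mm, outer wall at 103 mm, top 160 mm up at most. End stop at -17 degrees; open end at +60
- gap (a point): middle of one of the two gaps between the brackets, at 111 degrees from the canister's x, radius 97 mm, 147 mm up; gaps run from 60 to 163 and 240 to 343 degrees and let the lid's lugs down. A bracket's underside is 153.5 mm up at its open 60 degree end, ramps down to 147 mm at 12 degrees and is level from there to the stop
- lid: blue round lid, 0.3 kg, starts flat on the bench; origin at the centre of its underside, z up. Grey spigot (148 mm diameter, 8 mm high) that drops inside the seal ring; disc of 174 mm diameter, 8 to 18 mm up, that rests on the seal; two aluminium lugs on its +x and -x sides, 26 mm wide, out to radius 100 mm, 9 to 17 mm up. Half a turn gives the same lid
- lid_handle (a point): middle of the lid's yellow bar handle, 52 mm above the lid's origin. The bar lies along the lid's x (lug to lug), 106 mm long, 18 wide, 18 high, 25 mm free beneath. Lid goes on with its x at 70 to 153 degrees from the canister's x; its origin then rests about 133 mm up. Turned clockwise from above to the stops, its x is along the canister's x, origin 130 mm up
- seal (a joint): how far the seal ring is pressed down: 0 free, about 2 mm under the weight of the lid, about 5 mm when the lid is locked (m). Spring of 1500 N/m
- clamp: wooden drying clamp fixed to the bench, long side (290 mm) along its own y; origin at the centre of its ledger slot on the bench, z up. Ledgers stand on its base, 12 mm up, at x = 0 and y = -99, -33, 33, 99 mm. The fixed jaw is on the +x side, the sliding jaw on the -x side; both reach 48 mm up
- jaw (a joint): travel of the sliding jaw towards the clamp's -x: 0 shut (closed on the ledgers), 0.03 m fully open. It needs about 5 N and stays where it is left
- jaw_knob (a point): grip point of the black upright knob (32 mm diameter, from 39 to 95 mm above the bench) on the sliding jaw's tongue; this point is on its axis, 75 mm above the bench, 90 mm to the clamp's -x of the slot when closed
- ledger1: pocket ledger, a rigid closed hardback with dark blue covers, 22 mm thick (its x), 60 wide (y), 95 tall (z), 0.15 kg; origin at its centre. Starts upright in the clamp, z up, its two faces against the jaws, upper 59 mm clear above them. Two to four of the four ledgers are there each time; an absent one is given as None
- ledger2: pocket ledger, a rigid closed hardback with dark red covers, 22 mm thick (its x), 60 wide (y), 95 tall (z), 0.15 kg; origin at its centre. Starts upright in the clamp, z up, its two faces against the jaws, upper 59 mm clear above them. Two to four of the four ledgers are there each time; an absent one is given as None
- ledger3: pocket ledger, a rigid closed hardback with dark green covers, 22 mm thick (its x), 60 wide (y), 95 tall (z), 0.15 kg; origin at its centre. Starts upright in the clamp, z up, its two faces against the jaws, upper 59 mm clear above them. Two to four of the four ledgers are there each time; an absent one is given as None
- ledger4: pocket ledger, a rigid closed hardback with tan covers, 22 mm thick (its x), 60 wide (y), 95 tall (z), 0.15 kg; origin at its centre. Starts upright in the clamp, z up, its two faces against the jaws, upper 59 mm clear above them. Two to four of the four ledgers are there each time; an absent one is given as None
- glue: white glue bottle, 54 mm diameter, 140 mm tall, to be left alone; origin under its centre
- brush_pot: blue pot with brushes, 72 mm diameter, about 180 mm tall, to be left alone; origin under its centre
- tape_roll: roll of clear tape lying flat, 90 mm diameter, 36 mm high, to be left alone; origin under its centre
- stapler: red and black stapler, 135 mm long along its y, 46 mm high, to be left alone; origin under its centre
- stamp: wooden hand stamp, 50 x 35 mm foot, 78 mm tall, to be left alone; origin under its centre
- paste_brush: flat brush lying along its x, to be left alone; origin under its centre
Things that resemble listed ones, but are neither listed nor needed, are in the scene too. Of the things that look like the ledger1, the largest one is meant.

How it is judged:
On the way, in this order (a step that is already met when the one before it is completed fails the run):
1. the clamp's jaw has been pulled open at least 20 mm while every ledger still stands in the clamp (value of joint jaw above 0.02 m and z of each of ledger1, ledger2, ledger3, ledger4 in the frame of clamp below 0.075 m and horizontal distance between each of ledger1, ledger2, ledger3, ledger4 and clamp below 0.16 m), for 0.2 s.
2. every ledger is inside the canister while the lid is still off it (horizontal distance between each of ledger1, ledger2, ledger3, ledger4 and canister below 0.075 m and z of ledger1 in the frame of canister between 0.01 and 0.125 m and z of ledger2 in the frame of canister between 0.01 and 0.125 m and z of ledger3 in the frame of canister between 0.01 and 0.125 m and z of ledger4 in the frame of canister between 0.01 and 0.125 m and horizontal distance between lid and canister above 0.12 m), for 0.2 s.
At the end, for the whole second after the job is handed in: All ledgers inside the canister; lid on it, level, within 6 mm of centre, handle within 0.2 rad of the white marks, cammed down to under 131.8 mm with the seal pressed over 3.5 mm, at rest; the clamp jaw closed to under 6 mm (horizontal distance between each of ledger1, ledger2, ledger3, ledger4 and canister below 0.075 m and z of ledger1 in the frame of canister between 0.01 and 0.125 m and z of ledger2 in the frame of canister between 0.01 and 0.125 m and z of ledger3 in the frame of canister between 0.01 and 0.125 m and z of ledger4 in the frame of canister between 0.01 and 0.125 m and horizontal distance between lid and canister below 0.006 m and z of lid in the frame of canister between 0.126 and 0.1318 m and angle between the x axis of lid and the x axis of canister, either way round below 0.2 rad and angle between lid's own z axis and vertical below 0.05 rad and value of joint seal above 0.0035 m and value of joint jaw below 0.006 m and linear speed of lid below 0.02 m/s); the robot touches nothing.
It fails at once if another thing on the bench is moved more than 60 mm (distance of any of glue, brush_pot, tape_roll, stapler, stamp, paste_brush from where it was at the start of the episode above 0.06 m).
Of ledger1, ledger2, ledger3, ledger4 only 2 to 4 are there at a start; the rules pass over those that are not, and their reading is None.
At some moment in a run one of lid may be knocked a few centimetres aside while the robot is not near it.
Once in a run the grip may slacken for a moment while it holds something.
It also fails if it takes over 210 s, if anything falls off the work surface, if the arm or the gripper's body presses on something with over 40 N, if the wrist force passes 120 N, or if a joint passes its speed limit or range.

## Working session

There is one attempt and no reset: what is moved stays moved. The work goes in short steps, Python scripts to look and compute and a tool call to move; the robot and the scene stay as the last step left them, time stands still between calls to the robot, and variables do not carry over. Pictures are saved under pics/ and viewed, and the job is handed in when it is done.

Besides the shell and the picture viewer there is one more tool, called after "Emit:" in YAML: its name, and indented under it one key for each argument. step_arm: Moves the arm, as the interface text tells. Its arguments: {"type":"object","properties":{"rows":{"type":"array","items":{"type":"array","items":{"type":"number"}}},"newtons":{"type":"number"}},"required":["rows"]}

```bash
mkdir -p pics
cat > h.py <<'E'
import numpy as np, cv2
from cell import status, cams, arm
from scipy.spatial.transform import Rotation as R
def st():
    s=status.observe(); print('t',round(s['clock'],2),'p',np.round(s['position'],4),'rv',np.round(s['ee_rot'],4),'F',np.round(s['force'],1),'w',round(s['width'],3),'q',np.round(s['joints'],2)); return s
def grab(name,fn=None):
    s=status.observe(); im=cams.get_image(name)
    if fn: cv2.imwrite('pics/'+fn,cv2.cvtColor(im['pixels'],cv2.COLOR_RGB2BGR))
    if name=='wrist':
        T=np.eye(4);T[:3,:3]=R.from_rotvec(s['ee_rot']).as_matrix();T[:3,3]=s['position']
        M=T@np.array(im['tool_from_camera'])
    else:
        M=np.eye(4); a=np.array(im['attitude']); M[:3,:3]=a if a.shape==(3,3) else R.from_rotvec(a).as_matrix(); M[:3,3]=im['eye']
    im['M']=M; return im
def pts(im):
    K=np.array(im['camera_matrix']);z=im['range_z'];h,w=z.shape
    u,v=np.meshgrid(np.arange(w),np.arange(h))
    P=np.stack([(u-K[0,2])/K[0,0]*z,(v-K[1,2])/K[1,1]*z,z],-1)
    return P@im['M'][:3,:3].T+im['M'][:3,3]
E
python3 - <<'E'
from h import *
s=st()
for n in ('scene','top','wrist'):
    im=grab(n,n+'0.png'); print(n,np.round(im['M'],3).tolist(),np.round(im['camera_matrix'],1).tolist(),{k:np.shape(v) for k,v in im.items()})
    np.savez(''+n+'0.npz',**{k:v for k,v in im.items()})
print(arm.grip_depth)
E
```

```text
t 0.0 p [ 0.2493 -0.5726  0.2259] rv [ 0.9023  1.3774 -0.9011] F [-0.4 -0.9 -0.2] w 1.002 q [ 1.06  0.44  0.02  1.57 -0.01  1.13 -0.08]
scene [[0.271, 0.58, -0.768, 1.291], [0.962, -0.152, 0.225, -0.171], [0.013, -0.801, -0.599, 0.649], [0.0, 0.0, 0.0, 1.0]] [[392.1, 0.0, 276.3], [0.0, 392.1, 206.2], [0.0, 0.0, 1.0]] {'pixels': (420, 560, 3), 'range_z': (420, 560), 'camera_matrix': (3, 3), 'eye': (3,), 'attitude': (3,), 'M': (4, 4)}
top [[0.015, -0.983, 0.182, 0.354], [-1.0, -0.012, 0.017, 0.022], [-0.014, -0.182, -0.983, 1.23], [0.0, 0.0, 0.0, 1.0]] [[398.8, 0.0, 278.8], [0.0, 398.8, 207.4], [0.0, 0.0, 1.0]] {'pixels': (420, 560, 3), 'range_z': (420, 560), 'camera_matrix': (3, 3), 'eye': (3,), 'attitude': (3,), 'M': (4, 4)}
wrist [[0.401, -0.871, -0.283, 0.327], [-0.916, -0.382, -0.122, -0.54], [-0.002, 0.308, -0.951, 0.384], [0.0, 0.0, 0.0, 1.0]] [[377.5, 0.0, 275.1], [0.0, 377.5, 209.2], [0.0, 0.0, 1.0]] {'pixels': (420, 560, 3), 'range_z': (420, 560), 'camera_matrix': (3, 3), 'tool_from_camera': (4, 4), 'M': (4, 4)}
0.0188
```

View pics/top0.png

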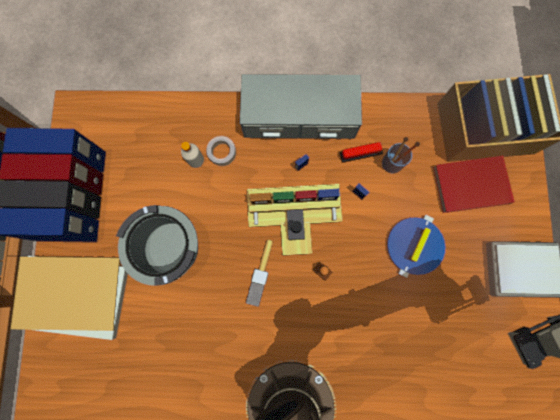

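View pics/scene0.png

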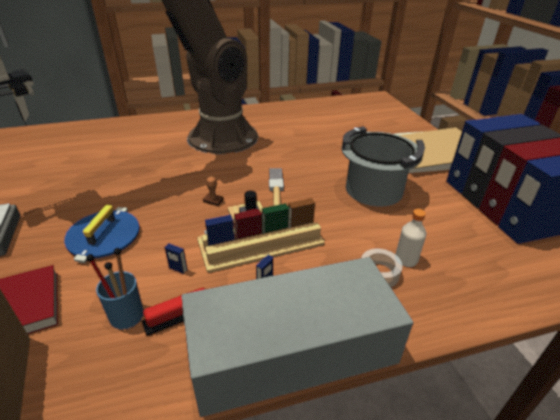

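View pics/wrist0.png

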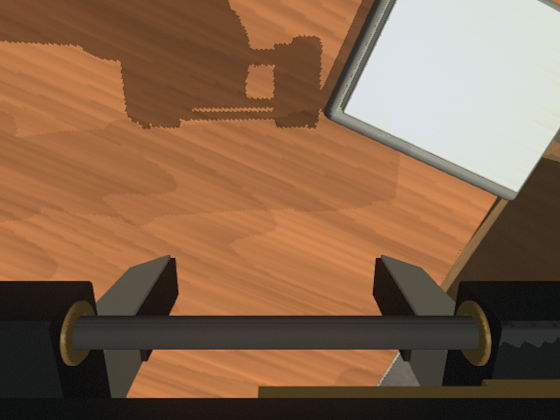

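The top view shows all four ledgers in the clamp (about (295,198)), the knob at (294,226), the canister at (158,245) and the lid at (417,246). The two small blue books at (302,161) and (360,190) are decoys. Next I measure positions.

```bash
cat > loc.py <<'E'
from h import *
im=grab('top'); P=pts(im); px=im['pixels'].astype(int); hsv=cv2.cvtColor(im['pixels'],cv2.COLOR_RGB2HSV)
def reg(m,u0,v0,u1,v1):
    k=np.zeros(m.shape,bool);k[v0:v1,u0:u1]=1;return m&k
Z=P[...,2]
# yellow handle
H,S,V=hsv[...,0],hsv[...,1],hsv[...,2]
y=reg((H>24)&(H<34)&(S>170)&(V>150)&(Z>0.04)&(Z<.1),370,200,470,290)
q=P[y]; print('handle',y.sum(),q.mean(0),); 
rect=cv2.minAreaRect(q[:,:2].astype(np.float32)); print(rect)
b=reg((H>105)&(H<125)&(S>120)&(Z<0.04),370,200,470,290)
# disc hull
q=P[b]; print('disc',q.mean(0),cv2.minEnclosingCircle(q[:,:2].astype(np.float32)), np.percentile(q[:,2],[5,50,95]))
# canister rim
c=reg((Z>0.125)&(Z<0.165),100,190,215,300); q=P[c]
print('can',c.sum(),q.mean(0),cv2.minEnclosingCircle(q[:,:2].astype(np.float32)))
d=reg((Z>0.15)&(Z<.17),100,190,215,300); q=P[d]
n,l=cv2.connectedComponents(d.astype(np.uint8))
for i in range(1,n):
    if (l==i).sum()>5: print(' brk',(l==i).sum(),P[l==i].mean(0))
# ledgers
t=reg((Z>0.097)&(Z<0.12),235,170,360,215)
n,l=cv2.connectedComponents(t.astype(np.uint8))
for i in range(1,n):
    if (l==i).sum()>5: print(' led',(l==i).sum(),P[l==i].mean(0),px[l==i].mean(0).astype(int),cv2.minAreaRect(P[l==i][:,:2].astype(np.float32)))
k=reg((Z>0.085)&(Z<0.105),280,210,310,245); print('knob',k.sum(),P[k].mean(0),cv2.minAreaRect(P[k][:,:2].astype(np.float32)))
j=reg((Z>0.04)&(Z<0.055),235,170,360,240);print('jaws',j.sum(),cv2.minAreaRect(P[j][:,:2].astype(np.float32)))
E
python3 loc.py
python3 - <<'E'
from h import *
d=np.load('top0.npz');i=cv2.cvtColor(d['pixels'],cv2.COLOR_RGB2BGR)
cv2.imwrite('pics/top0a.png',np.hstack([cv2.resize(i[180:300,100:220],(480,480),interpolation=cv2.INTER_CUBIC),cv2.resize(i[180:260,235:355][:,:80],(1,480)) ,cv2.resize(i[170:270,240:340],(300,300),interpolation=cv2.INTER_CUBIC) if 0 else cv2.copyMakeBorder(cv2.resize(i[170:270,240:345],(315,300),interpolation=cv2.INTER_CUBIC),0,180,0,0,0)]))
E
```

```text
handle 181 [ 0.46665975 -0.37304667  0.06076178]
((0.46661660075187683, -0.37345606088638306), (0.016223588958382607, 0.101810522377491), 63.69343185424805)
disc [ 0.45879868 -0.38330699  0.01783679] ((0.4676424562931061, -0.3739282488822937), 0.0853385478258133) [0.01396451 0.01785579 0.0216104 ]
can 2723 [0.44978207 0.37662909 0.1413324 ] ((0.44920146465301514, 0.37516963481903076), 0.1109001487493515)
 brk 345 [0.51689805 0.43695589 0.1551888 ]
 brk 354 [0.38020652 0.3126319  0.1552103 ]
 led 171 [ 0.60693639 -0.10050964  0.10619277] [ 62  75 116] ((0.6076099276542664, -0.10134104639291763), (0.02304171770811081, 0.060547348111867905), 5.009361743927002)
 led 170 [0.59767642 0.02962543 0.10606742] [55 99 61] ((0.5987333059310913, 0.02955595590174198), (0.023517385125160217, 0.05837637186050415), 4.143332481384277)
 led 169 [ 0.60234217 -0.03550808  0.1062917 ] [133  50  48] ((0.6026787161827087, -0.035625483840703964), (0.02220745198428631, 0.059727806597948074), 5.617297649383545)
 led 169 [0.59314939 0.09559098 0.10651864] [147 100  48] ((0.593289852142334, 0.09568019956350327), (0.022053880617022514, 0.058604516088962555), 1.8465648889541626)
knob 96 [ 0.5109263  -0.00897118  0.09463049] ((0.5110874176025391, -0.0091420728713274), (0.028631282970309258, 0.02935495600104332), 44.70157241821289)
jaws 1135 ((0.5613957643508911, -0.03647579252719879), (0.15628965198993683, 0.337871253490448), 4.009404182434082)
```

View pics/top0a.png

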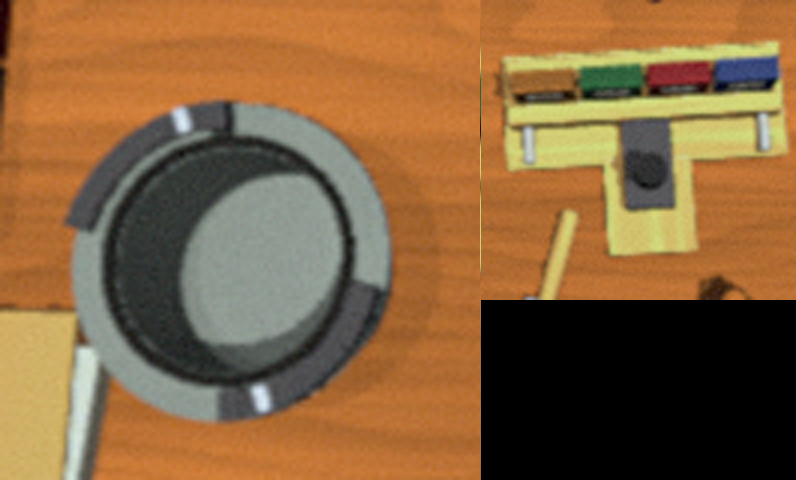

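```bash
cat >> h.py <<'E'
def axes():
    s=st(); M=R.from_rotvec(s['ee_rot']).as_matrix(); print('tool x',np.round(M[:,0],3),'y',np.round(M[:,1],3),'z',np.round(M[:,2],3),'yawz',round(np.degrees(np.arctan2(M[1,2],M[0,2])),2)); return s,M
def target(yaw):  # tool down, z at yaw (deg)
    c,s_=np.cos(np.radians(yaw)),np.sin(np.radians(yaw))
    x=np.array([0,0,-1.]);z=np.array([c,s_,0]);return np.stack([x,np.cross(z,x),z],1)
def plan(p,yaw=None):
    s,M=axes()
    if yaw is not None:
        cur=np.degrees(np.arctan2(M[1,2],M[0,2])); 
    T=target(yaw) if yaw is not None else M
    d=M.T@(np.array(p)-s['position'])/0.8
    r=R.from_matrix(M.T@T).as_rotvec()/np.radians(60)
    print('MOVE xyz',np.round(d,4),'rot',np.round(r,4),'dist',round(float(np.linalg.norm(d)*.8),4),'deg',round(float(np.linalg.norm(r)*60),2))
E
python3 - <<'E'
from h import *
axes()
plan([.511,-.009,.2],4); plan([.511,-.009,.2],-86); plan([.511,-.009,.2],94);plan([.511,-.009,.2],184)
E
```

```text
t 0.2 p [ 0.2494 -0.5727  0.2262] rv [ 0.9021  1.3768 -0.9013] F [0.  0.2 0.4] w 0.998 q [ 1.06  0.43  0.02  1.57 -0.01  1.13 -0.08]
tool x [-0.     0.001 -1.   ] y [ 0.917  0.399 -0.   ] z [ 0.399 -0.917 -0.001] yawz -66.47
t 0.2 p [ 0.2494 -0.5727  0.2262] rv [ 0.9021  1.3768 -0.9013] F [0.  0.2 0.4] w 0.998 q [ 1.06  0.43  0.02  1.57 -0.01  1.13 -0.08]
tool x [-0.     0.001 -1.   ] y [ 0.917  0.399 -0.   ] z [ 0.399 -0.917 -0.001] yawz -66.47
MOVE xyz [ 0.0333  0.5811 -0.5155] rot [-1.1745e+00 -9.0000e-04 -5.0000e-04] dist 0.622 deg 70.47
t 0.2 p [ 0.2494 -0.5727  0.2262] rv [ 0.9021  1.3768 -0.9013] F [0.  0.2 0.4] w 0.998 q [ 1.06  0.43  0.02  1.57 -0.01  1.13 -0.08]
tool x [-0.     0.001 -1.   ] y [ 0.917  0.399 -0.   ] z [ 0.399 -0.917 -0.001] yawz -66.47
MOVE xyz [ 0.0333  0.5811 -0.5155] rot [ 3.255e-01 -9.000e-04  2.000e-04] dist 0.622 deg 19.53
t 0.2 p [ 0.2494 -0.5727  0.2262] rv [ 0.9021  1.3768 -0.9013] F [0.  0.2 0.4] w 0.998 q [ 1.06  0.43  0.02  1.57 -0.01  1.13 -0.08]
tool x [-0.     0.001 -1.   ] y [ 0.917  0.399 -0.   ] z [ 0.399 -0.917 -0.001] yawz -66.47
MOVE xyz [ 0.0333  0.5811 -0.5155] rot [-2.6745e+00 -3.0000e-04 -1.3000e-03] dist 0.622 deg 160.47
t 0.2 p [ 0.2494 -0.5727  0.2262] rv [ 0.9021  1.3768 -0.9013] F [0.  0.2 0.4] w 0.998 q [ 1.06  0.43  0.02  1.57 -0.01  1.13 -0.08]
tool x [-0.     0.001 -1.   ] y [ 0.917  0.399 -0.   ] z [ 0.399 -0.917 -0.001] yawz -66.47
MOVE xyz [ 0.0333  0.5811 -0.5155] rot [ 1.8255e+00 -6.0000e-04  9.0000e-04] dist 0.622 deg 109.53
```

Emit:
step_arm:
  rows:
    - [-1,0.033,0.581,-0.515,-1,0,0]
    - [-1,0.033,0.581,-0.515,-1,0,0]
    - [-1,0.033,0.581,-0.515,-1,0,0]
    - [-1,0.033,0.581,-0.515,-1,0,0]
    - [-1,0.033,0.581,-0.515,-1,0,0]
    - [-1,0.033,0.581,-0.515,-1,0,0]
    - [-1,0.033,0.581,-0.515,-1,0,0]
    - [-1,0.033,0.581,-0.515,-1,0,0]
    - [-1,0.033,0.581,-0.515,-1,0,0]
    - [-1,0.033,0.581,-0.515,-1,0,0]
    - [-1,0.033,0.581,-0.515,-1,0,0]
    - [-1,0.033,0.581,-0.515,-1,0,0]
  newtons: 30

```text
clock: 1.2
position: [0.4604, -0.1182, 0.2056]
ee_rot: [0.089, 1.569, -0.089]
force: [0.5, -0.3, -0.4]
width: 1.004
```

Run:
```python
from h import *
plan([.511,-.009,.18],4)
```

```text
t 1.2 p [ 0.4604 -0.1182  0.2056] rv [ 0.0887  1.5686 -0.0893] F [ 0.5 -0.3 -0.4] w 1.004 q [ 0.49  0.25 -0.43  1.93  0.12  0.99 -0.1 ]
tool x [ 0. -0. -1.] y [ 0.113  0.994 -0.   ] z [ 0.994 -0.113  0.   ] yawz -6.49
MOVE xyz [0.032  0.1428 0.0474] rot [-0.1749  0.0004  0.0003] dist 0.1231 deg 10.49
```

Emit:
step_arm:
  rows:
    - [-1,0.032,0.143,0.047,-0.175,0,0]
    - [-1,0.032,0.143,0.047,-0.175,0,0]
    - [-1,0.032,0.143,0.047,-0.175,0,0]
    - [-1,0.032,0.143,0.047,-0.175,0,0]
    - [-1,0.032,0.143,0.047,-0.175,0,0]
    - [-1,0.032,0.143,0.047,-0.175,0,0]

```text
clock: 1.7
position: [0.5099, -0.011, 0.1796]
ee_rot: [-0.056, 1.571, 0.055]
force: [-1.6, -0.1, -0.2]
width: 0.999
```

Run:
```python
from h import *
im=grab('wrist','w1.png'); P=pts(im); Z=P[...,2]
k=(Z>0.088)&(Z<0.1)&(np.abs(P[...,0]-.511)<.03)&(np.abs(P[...,1]+.009)<.03); print('knob',k.sum(),P[k].mean(0) if k.any() else 0,cv2.minAreaRect(P[k][:,:2].astype(np.float32)))
plan([.511,-.009,.056],4)
```

```text
knob 1693 [ 0.51150917 -0.01030596  0.0948067 ] ((0.5114678144454956, -0.011053891852498055), (0.03119111806154251, 0.031750842928886414), 43.000858306884766)
t 1.75 p [ 0.5099 -0.0118  0.1798] rv [-0.0548  1.5708  0.0535] F [-0.4  0.1  0.4] w 1.003 q [ 0.3   0.35 -0.49  1.88  0.2   0.96 -0.21]
tool x [-0.001 -0.001 -1.   ] y [-0.069  0.998 -0.001] z [ 0.998  0.069 -0.001] yawz 3.95
MOVE xyz [0.1547 0.0035 0.0018] rot [-0.0008 -0.0007  0.0007] dist 0.1238 deg 0.08
```

View pics/w1.png

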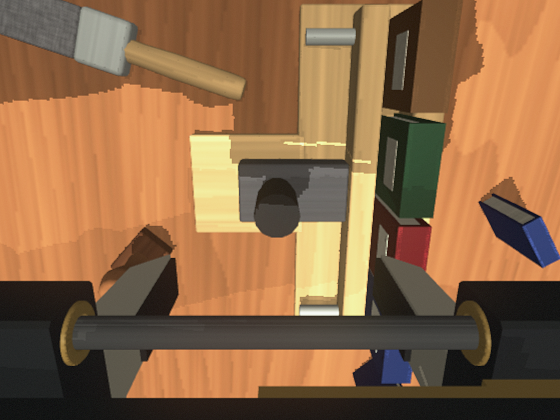

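The wrist view shows the knob centred between the fingers ((278,205)) with the ledgers clear to the right. I'll go down, grip it and pull.

Emit:
step_arm:
  rows:
    - [-1,0.155,0.003,0.002,0,0,0]
    - [-1,0.155,0.003,0.002,0,0,0]
    - [-1,0.155,0.003,0.002,0,0,0]
    - [-1,0.155,0.003,0.002,0,0,0]
    - [-1,0.155,0.003,0.002,0,0,0]
    - [1,0.155,0.003,0.002,0,0,0]
    - [1,0.155,0.003,0.002,0,0,0]
    - [1,0.155,0.003,0.002,0,0,0]
    - [1,0.155,0.003,0.002,0,0,0]
    - [1,0.155,0.003,0.002,0,0,0]
    - [1,0.155,0.003,0.002,0,0,0]

```text
clock: 2.67
position: [0.5121, -0.0081, 0.0566]
ee_rot: [-0.055, 1.569, 0.055]
force: [-0.5, 0.4, 0.5]
width: 0.613
```

Run:
```python
from h import *
axes()
```

```text
t 2.67 p [ 0.5121 -0.0081  0.0566] rv [-0.0554  1.5689  0.055 ] F [-0.5  0.4  0.5] w 0.613 q [ 0.23  0.51 -0.43  2.    0.32  0.69 -0.33]
tool x [ 0.001 -0.    -1.   ] y [-0.07   0.998 -0.   ] z [0.998 0.07  0.001] yawz 4.03
```

Emit:
step_arm:
  rows:
    - [1,0,0,0,0,0,0]
    - [1,0,0,0,0,0,0]
    - [1,0,0,0,0,0,0]
    - [1,0,0,0,0,0,0]
    - [1,0,0,0,0,0,0]
    - [1,0,0,-0.006,0,0,0]
    - [1,0,0,-0.012,0,0,0]
    - [1,0,0,-0.018,0,0,0]
    - [1,0,0,-0.024,0,0,0]
    - [1,0,0,-0.03,0,0,0]
    - [1,0,0,-0.036,0,0,0]
    - [1,0,0,-0.036,0,0,0]
  newtons: 40

```text
clock: 3.67
position: [0.4813, -0.0102, 0.0557]
ee_rot: [-0.056, 1.572, 0.055]
force: [-0.9, 0.6, -4.6]
width: 0.34
```

```bash
python3 - <<'E'
from h import *
axes(); grab('scene','s1.png')
E
python3 loc.py | grep -E "knob|led|jaws"
```

```text
t 3.67 p [ 0.4813 -0.0102  0.0557] rv [-0.0556  1.5717  0.0552] F [-0.9  0.6 -4.6] w 0.34 q [ 0.24  0.48 -0.44  2.07  0.32  0.66 -0.34]
tool x [-0.002 -0.    -1.   ] y [-0.07   0.998 -0.   ] z [ 0.998  0.07  -0.002] yawz 4.04
 led 161 [ 0.60737087 -0.10209361  0.10672638] [ 71  84 130] ((0.6078298091888428, -0.10127050429582596), (0.02297304943203926, 0.05934995785355568), 4.111270904541016)
 led 155 [0.59851997 0.03129303 0.10671178] [ 58 100  62] ((0.5987297296524048, 0.02959168516099453), (0.022690432146191597, 0.058306366205215454), 4.340417385101318)
 led 27 [ 0.60788149 -0.01518376  0.10643221] [146  65  54] ((0.6075057983398438, -0.01676618680357933), (0.010201915167272091, 0.023309634998440742), 4.512533664703369)
 led 170 [0.59307702 0.09568985 0.10650883] [150 102  50] ((0.5939335823059082, 0.09561707079410553), (0.022865328937768936, 0.058793805539608), 3.323699951171875)
knob 0 [nan nan nan] ((0.0, 0.0), (0.0, 0.0), 0.0)
jaws 583 ((0.5907435417175293, -0.034373968839645386), (0.09714893996715546, 0.3379085063934326), 4.000446796417236)loc.py:26: RuntimeWarning: Mean of empty slice.
  k=reg((Z>0.085)&(Z<0.105),280,210,310,245); print('knob',k.sum(),P[k].mean(0),cv2.minAreaRect(P[k][:,:2].astype(np.float32)))
  ret = um.true_divide(
```

View pics/s1.png

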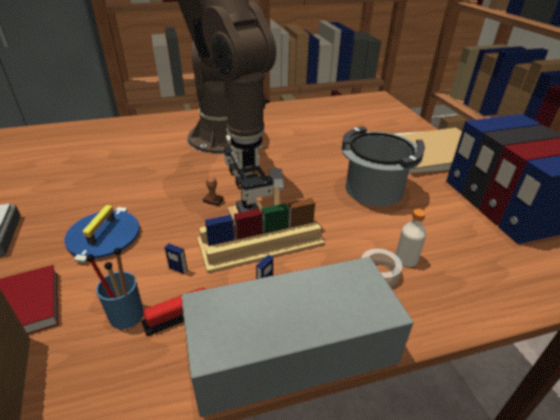

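Emit:
step_arm:
  rows:
    - [-1,0,0,0,0,0,0]
    - [-1,0,0,0,0,0,0]
    - [-1,0,0,0,0,0,0]
    - [-1,0,0,0,0,0,0]
    - [-1,-0.05,0,0,0,0,0]
    - [-1,-0.1,0,0,0,0,0]
    - [-1,-0.125,0.02,0.02,0,0,0]
    - [-1,-0.125,0.12,0.15,0,0,0]
    - [-1,-0.125,0.122,0.149,0,0,0]
    - [-1,-0.125,0.122,0.149,0,0,0]
    - [-1,-0.125,0.122,0.149,0,0,0]
    - [-1,-0.125,0.122,0.149,0,0,0]

```text
clock: 4.77
position: [0.5965, 0.099, 0.1557]
ee_rot: [-0.056, 1.569, 0.06]
force: [-0.8, -0.9, -0.2]
width: 0.995
```

```bash
python3 loc.py;  python3 - <<'E'
from h import *
im=grab('wrist','w2.png'); 
plan([.5937,.0959,.078],4)
E
```

```text
handle 186 [ 0.46639653 -0.37294324  0.06060202]
((0.46650785207748413, -0.3734494745731354), (0.01617959327995777, 0.10137831419706345), 63.589805603027344)
disc [ 0.45245075 -0.38574972  0.01792255] ((0.4671213924884796, -0.37372538447380066), 0.08532744646072388) [0.01419458 0.01787438 0.02169805]
can 2716 [0.44986572 0.37660194 0.1413859 ] ((0.4486209452152252, 0.37528905272483826), 0.11045960336923599)
 brk 349 [0.51695664 0.43678864 0.15523532]
 brk 360 [0.37969309 0.31315065 0.15500408]
 led 172 [ 0.60694855 -0.10040406  0.10603907] [ 71  85 132] ((0.6079531908035278, -0.10112087428569794), (0.02273614890873432, 0.06015569344162941), 3.2321436405181885)
 led 71 [ 0.60489016 -0.05240698  0.10644533] [150  61  56] ((0.6040905714035034, -0.05013710632920265), (0.02266816422343254, 0.030895046889781952), 3.0145134925842285)
knob 0 [nan nan nan] ((0.0, 0.0), (0.0, 0.0), 0.0)
jaws 239 ((0.5906550288200378, -0.03556439280509949), (0.09671624004840851, 0.3345701992511749), 4.019036769866943)
t 4.87 p [0.5945 0.0953 0.1554] rv [-0.056   1.5712  0.055 ] F [-1.  -0.1 -0.4] w 0.997 q [ 0.08  0.51 -0.48  1.69  0.27  1.01 -0.42]
tool x [-0.001 -0.001 -1.   ] y [-0.071  0.998 -0.001] z [ 0.998  0.071 -0.001] yawz 4.05
MOVE xyz [ 0.0968  0.0009 -0.0008] rot [ 0.0008 -0.0011  0.0005] dist 0.0774 deg 0.09loc.py:26: RuntimeWarning: Mean of empty slice.
  k=reg((Z>0.085)&(Z<0.105),280,210,310,245); print('knob',k.sum(),P[k].mean(0),cv2.minAreaRect(P[k][:,:2].astype(np.float32)))
  ret = um.true_divide(
```

View pics/w2.png

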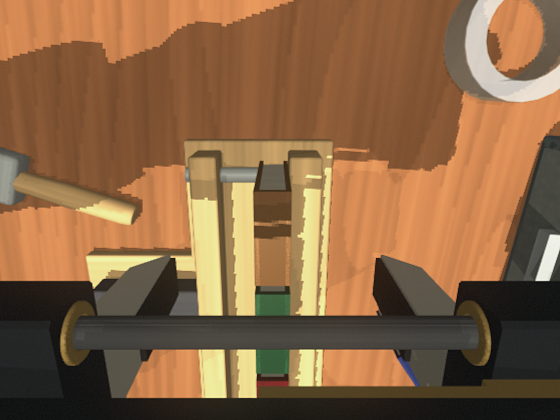

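Emit:
step_arm:
  rows:
    - [0,0,0.001,-0.001,0,0,0]
    - [0,0,0.001,-0.001,0,0,0]
    - [0,0.03,0.001,-0.001,0,0,0]
    - [0,0.065,0.001,-0.001,0,0,0]
    - [0,0.097,0.001,-0.001,0,0,0]
    - [0,0.097,0.001,-0.001,0,0,0]
    - [0,0.097,0.001,-0.001,0,0,0]
    - [1,0.097,0.001,-0.001,0,0,0]
    - [1,0.097,0.001,-0.001,0,0,0]
    - [1,0.097,0.001,-0.001,0,0,0]
    - [1,0.097,0.001,-0.001,0,0,0]
    - [1,0.097,0.001,-0.001,0,0,0]
  newtons: 35

```text
clock: 5.87
position: [0.5943, 0.0965, 0.0794]
ee_rot: [-0.055, 1.569, 0.055]
force: [-0.5, -0.9, 4.8]
width: 0.24
```

Emit:
step_arm:
  rows:
    - [1,0,0,0,0,0,0]
    - [1,0,0,0,0,0,0]
    - [1,-0.04,0,0,0,0,0]
    - [1,-0.09,0,0,0,0,0]
    - [1,-0.14,0,0,0,0,0]
    - [1,-0.19,0,0,0,0,0]
    - [1,-0.24,0,0,0,0,0]
    - [1,-0.24,0,0,0,0,0]

```text
clock: 6.53
position: [0.5973, 0.0981, 0.2792]
ee_rot: [-0.053, 1.558, 0.057]
force: [1.6, 0.4, -0.3]
width: 0.24
```

Run:
```python
from h import *
im=grab('wrist','w3.png'); 
C=np.array([.449,.3752]); u=np.array([np.cos(np.radians(-48.5)),np.sin(np.radians(-48.5))]); v=np.array([-u[1],u[0]])
print(u,v)
for a in(1,-1):
  for b in (1,-1): print(a,b,C+u*.024*a+v*.032*b)
p=C+u*.024+v*.032
plan([*p,.28],-48.5)
```

```text
[ 0.66262005 -0.74895572] [0.74895572 0.66262005]
1 1 [0.48886946 0.3784289 ]
1 -1 [0.4409363  0.33602122]
-1 1 [0.4570637  0.41437878]
-1 -1 [0.40913054 0.3719711 ]
t 6.58 p [0.5962 0.0976 0.2753] rv [-0.0541  1.5615  0.0565] F [ 0.3 -0.5 -2.3] w 0.243 q [ 0.1   0.41 -0.51  1.53  0.21  1.24 -0.37]
tool x [ 0.009  0.002 -1.   ] y [-0.07   0.998  0.001] z [0.997 0.07  0.009] yawz 4.04
MOVE xyz [-0.0063  0.3596 -0.1091] rot [ 0.8756  0.0071 -0.0048] dist 0.3007 deg 52.54
```

View pics/w3.png

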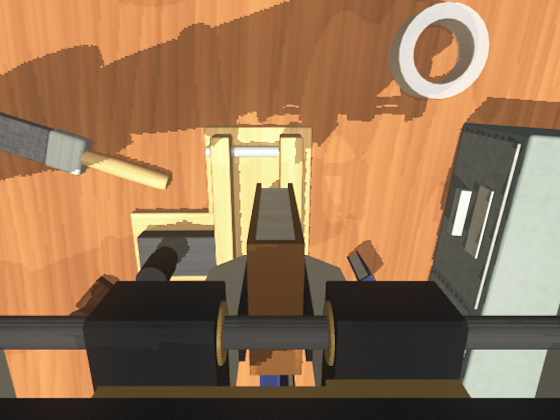

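The tan ledger is held upright between the fingers. Carrying it to the canister.

Emit:
step_arm:
  rows:
    - [1,-0.006,0.36,-0.109,0.876,0,0]
    - [1,-0.006,0.36,-0.109,0.876,0,0]
    - [1,-0.006,0.36,-0.109,0.876,0,0]
    - [1,-0.006,0.36,-0.109,0.876,0,0]
    - [1,-0.006,0.36,-0.109,0.876,0,0]
    - [1,-0.006,0.36,-0.109,0.876,0,0]
    - [1,-0.006,0.36,-0.109,0.876,0,0]
    - [1,-0.006,0.36,-0.109,0.876,0,0]
    - [1,-0.006,0.36,-0.109,0.876,0,0]
    - [1,-0.006,0.36,-0.109,0.876,0,0]
    - [1,-0.006,0.36,-0.109,0.876,0,0]

```text
clock: 7.5
position: [0.4873, 0.3762, 0.2741]
ee_rot: [0.66, 1.467, -0.663]
force: [0.8, -1.0, -1.0]
width: 0.237
```

Run:
```python
from h import *
im=grab('wrist','w4.png'); grab('scene','s4.png')
plan([.4889,.3784,.098],-48.5)
```

```text
t 7.6 p [0.4879 0.3757 0.2745] rv [ 0.6617  1.4668 -0.6639] F [ 0.3 -0.1 -1. ] w 0.238 q [-0.48  0.42 -0.39  1.5   0.17  1.25 -1.74]
tool x [-0.    -0.001 -1.   ] y [ 0.75   0.661 -0.001] z [ 0.661 -0.75   0.001] yawz -48.62
MOVE xyz [ 0.2207  0.0034 -0.0019] rot [-0.0021  0.0009  0.001 ] dist 0.1766 deg 0.15
```

View pics/w4.png

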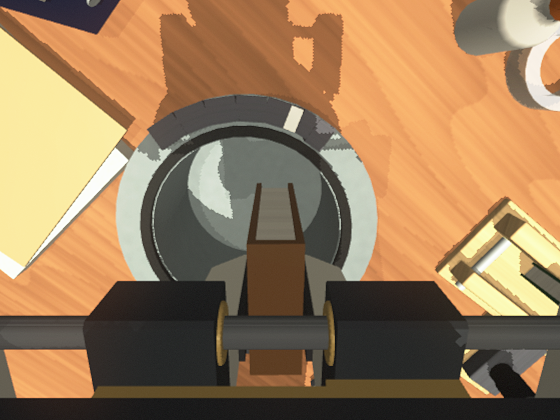

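View pics/s4.png

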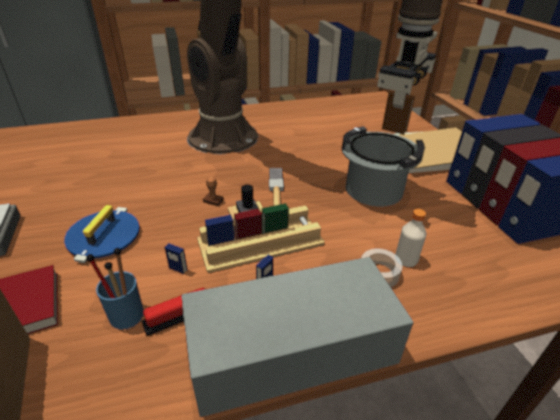

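Emit:
step_arm:
  rows:
    - [1,0.04,0.003,-0.002,0,0,0]
    - [1,0.08,0.003,-0.002,0,0,0]
    - [1,0.12,0.003,-0.002,0,0,0]
    - [1,0.15,0.003,-0.002,0,0,0]
    - [1,0.18,0.003,-0.002,0,0,0]
    - [1,0.2,0.003,-0.002,0,0,0]
    - [1,0.22,0.003,-0.002,0,0,0]
    - [1,0.22,0.003,-0.002,0,0,0]
    - [1,0.22,0.003,-0.002,0,0,0]

```text
clock: 8.35
position: [0.488, 0.3788, 0.0986]
ee_rot: [0.661, 1.468, -0.664]
force: [1.1, 0.3, -1.9]
width: 0.237
```

Run:
```python
from h import *
im=grab('top','t5.png'); 
axes()
```

```text
t 8.4 p [0.4885 0.3797 0.0996] rv [ 0.6626  1.467  -0.6624] F [ 0.6  0.4 -1. ] w 0.244 q [-0.5   0.58 -0.36  1.71  0.25  0.9  -1.81]
tool x [ 0. -0. -1.] y [0.75  0.661 0.   ] z [ 0.661 -0.75   0.   ] yawz -48.6
```

View pics/t5.png

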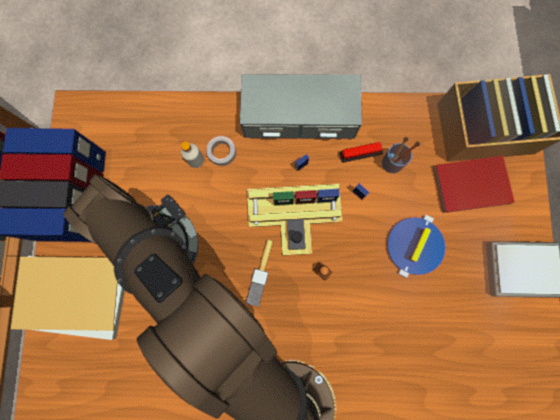

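Emit:
step_arm:
  rows:
    - [0.3,0,0,0,0,0,0]
    - [0.3,0,0,0,0,0,0]
    - [0.3,0,0,0,0,0,0]
    - [0.3,0,0,0,0,0,0]
    - [0.3,-0.03,0,0,0,0,0]
    - [0.3,-0.08,0,0,0,0,0]
    - [0.3,-0.13,0,0,0,0,0]
    - [0.3,-0.18,0,0,0,0,0]
    - [0.3,-0.22,0,0,0,0,0]
    - [0.3,-0.22,0,0,0,0,0]

```text
clock: 9.23
position: [0.4895, 0.3831, 0.2833]
ee_rot: [0.67, 1.463, -0.652]
force: [0.7, -0.0, -0.5]
width: 0.35
```

Run:
```python
from h import *
im=grab('wrist','w6.png'); P=pts(im);Z=P[...,2]
# seal ring ~0.143
m=(np.abs(Z-.143)<.003)&(np.hypot(P[...,0]-.449,P[...,1]-.375)<.095)
q=P[m][:,:2]; A=np.c_[2*q,np.ones(len(q))]; s=np.linalg.lstsq(A,(q**2).sum(1),rcond=None)[0]; print('ring',m.sum(),s[:2],np.sqrt(s[2]+s[0]**2+s[1]**2))
plan([.5983,.0300,.18],4)
```

```text
ring 4130 [0.44941751 0.37297988] 0.08241243870673236
t 9.28 p [0.4888 0.3821 0.2797] rv [ 0.6669  1.4643 -0.6553] F [ 1.   0.2 -1.6] w 0.351 q [-0.48  0.42 -0.39  1.49  0.17  1.26 -1.74]
tool x [ 0.006  0.005 -1.   ] y [0.749 0.662 0.008] z [ 0.662 -0.749  0.   ] yawz -48.52
MOVE xyz [ 0.1231 -0.19    0.4204] rot [-0.8753  0.0035 -0.007 ] dist 0.382 deg 52.52
```

View pics/w6.png

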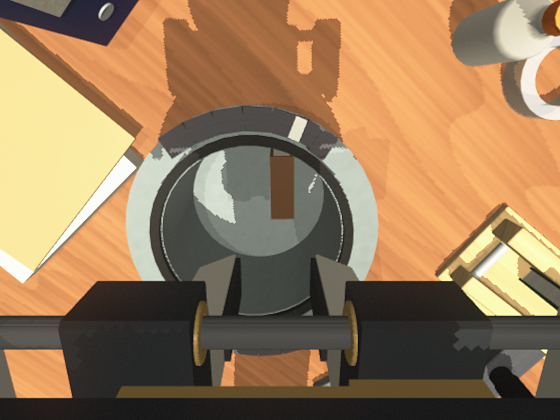

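The tan ledger stands in the canister at about (283,185). Next is green.

Emit:
step_arm:
  rows:
    - [0,0.123,-0.19,0.42,-0.875,0,0]
    - [0,0.123,-0.19,0.42,-0.875,0,0]
    - [0,0.123,-0.19,0.42,-0.875,0,0]
    - [0,0.123,-0.19,0.42,-0.875,0,0]
    - [0,0.123,-0.19,0.42,-0.875,0,0]
    - [0,0.123,-0.19,0.42,-0.875,0,0]
    - [0,0.123,-0.19,0.42,-0.875,0,0]
    - [0,0.123,-0.19,0.42,-0.875,0,0]
    - [0,0.123,-0.19,0.42,-0.875,0,0]
    - [0,0.123,-0.19,0.42,-0.875,0,0]
    - [0,0.123,-0.19,0.42,-0.875,0,0]
    - [0,0.123,-0.19,0.42,-0.875,0,0]

```text
clock: 10.28
position: [0.5956, 0.0276, 0.1756]
ee_rot: [-0.053, 1.572, 0.054]
force: [-0.2, 0.4, -0.3]
width: 0.499
```

Run:
```python
from h import *
im=grab('wrist','w7.png'); P=pts(im);Z=P[...,2]
m=(Z>.1)&(Z<.112)&(P[...,0]>.57)&(P[...,0]<.64)&(P[...,1]>-.02)&(P[...,1]<.08)
if m.sum()>20: print('led',m.sum(),P[m].mean(0),cv2.minAreaRect(P[m][:,:2].astype(np.float32)))
plan([.5983,.0300,.078],4)
```

```text
led 3736 [0.59950228 0.02224993 0.10693376] ((0.5996963977813721, 0.018830057233572006), (0.02203596755862236, 0.0787799134850502), 4.115139484405518)
t 10.33 p [0.5956 0.029  0.1762] rv [-0.0545  1.5711  0.0557] F [0.5 0.5 0.2] w 0.497 q [ 0.21  0.49 -0.5   1.68  0.26  1.05 -0.3 ]
tool x [-0.001  0.001 -1.   ] y [-0.07   0.998  0.001] z [ 0.998  0.07  -0.001] yawz 4.02
MOVE xyz [0.1227 0.0009 0.0035] rot [ 0.0003 -0.0009 -0.0008] dist 0.0982 deg 0.08
```

View pics/w7.png

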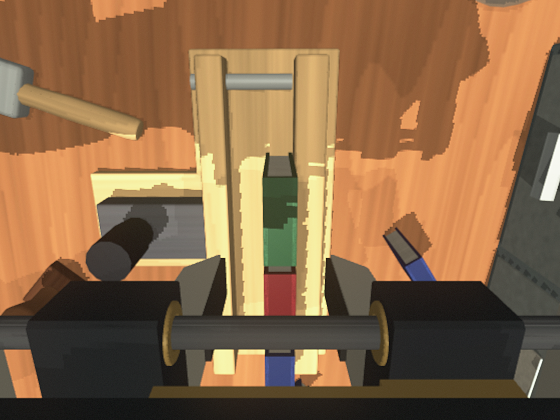

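Emit:
step_arm:
  rows:
    - [0,0.03,0.001,0.003,0,0,0]
    - [0,0.065,0.001,0.003,0,0,0]
    - [0,0.1,0.001,0.003,0,0,0]
    - [0,0.122,0.001,0.003,0,0,0]
    - [0,0.122,0.001,0.003,0,0,0]
    - [0,0.122,0.001,0.003,0,0,0]
    - [1,0.122,0.001,0.003,0,0,0]
    - [1,0.122,0.001,0.003,0,0,0]
    - [1,0.122,0.001,0.003,0,0,0]
    - [1,0.122,0.001,0.003,0,0,0]
    - [1,0.122,0.001,0.003,0,0,0]
    - [1,0.122,0.001,0.003,0,0,0]

```text
clock: 11.33
position: [0.5991, 0.029, 0.0801]
ee_rot: [-0.054, 1.569, 0.054]
force: [-1.1, -0.4, 6.5]
width: 0.239
```

Emit:
step_arm:
  rows:
    - [1,0,0,0,0,0,0]
    - [1,-0.04,0,0,0,0,0]
    - [1,-0.09,0,0,0,0,0]
    - [1,-0.14,0,0,0,0,0]
    - [1,-0.19,0,0,0,0,0]
    - [1,-0.24,0,0,0,0,0]
    - [1,-0.25,0,0,0,0,0]
    - [1,-0.25,0,0,0,0,0]

```text
clock: 12.0
position: [0.6002, 0.0294, 0.2826]
ee_rot: [-0.054, 1.564, 0.054]
force: [0.3, 0.0, -1.7]
width: 0.24
```

Run:
```python
from h import *
im=grab('wrist','w8.png')
plan([.4409,.3360,.28],-48.5)
```

```text
t 12.05 p [0.5989 0.0289 0.2798] rv [-0.0544  1.568   0.054 ] F [ 0.1  0.6 -2.7] w 0.238 q [ 0.22  0.41 -0.52  1.53  0.21  1.26 -0.25]
tool x [ 0.002 -0.    -1.   ] y [-0.069  0.998 -0.   ] z [0.998 0.069 0.002] yawz 3.95
MOVE xyz [-0.0007  0.3966 -0.1706] rot [ 8.742e-01  2.000e-03 -6.000e-04] dist 0.3454 deg 52.45
```

View pics/w8.png

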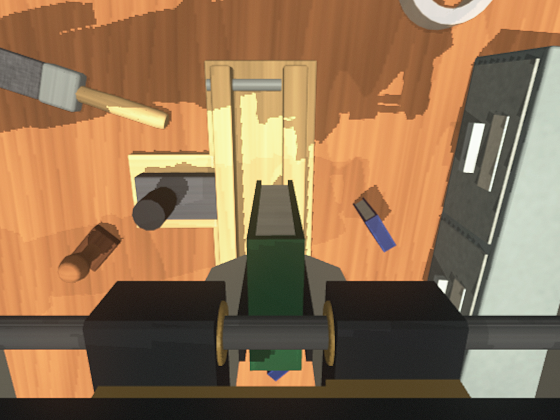

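Emit:
step_arm:
  rows:
    - [1,0,0.397,-0.171,0.874,0,0]
    - [1,0,0.397,-0.171,0.874,0,0]
    - [1,0,0.397,-0.171,0.874,0,0]
    - [1,0,0.397,-0.171,0.874,0,0]
    - [1,0,0.397,-0.171,0.874,0,0]
    - [1,0,0.397,-0.171,0.874,0,0]
    - [1,0,0.397,-0.171,0.874,0,0]
    - [1,0,0.397,-0.171,0.874,0,0]
    - [1,0,0.397,-0.171,0.874,0,0]
    - [1,0,0.397,-0.171,0.874,0,0]
    - [1,0,0.397,-0.171,0.874,0,0]
    - [1,0,0.397,-0.171,0.874,0,0]

```text
clock: 13.05
position: [0.4401, 0.3348, 0.277]
ee_rot: [0.658, 1.469, -0.664]
force: [0.3, -0.7, -1.9]
width: 0.236
```

Run:
```python
from h import *
im=grab('wrist','w9.png')
plan([.4409,.3360,.098],-48.5)
```

```text
t 13.1 p [0.4406 0.3344 0.2774] rv [ 0.6596  1.468  -0.6644] F [ 0.2 -0.2 -1.1] w 0.235 q [-0.39  0.32 -0.47  1.64  0.16  1.21 -1.74]
tool x [-0.002 -0.003 -1.   ] y [ 0.75   0.662 -0.003] z [ 0.662 -0.75   0.001] yawz -48.56
MOVE xyz [ 0.2243  0.0022 -0.0014] rot [-0.001   0.0008  0.0028] dist 0.1794 deg 0.18
```

View pics/w9.png

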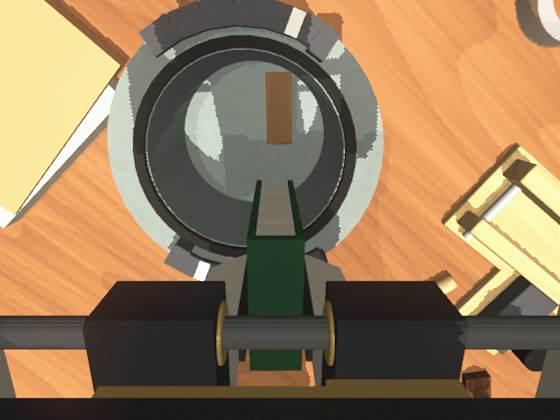

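Emit:
step_arm:
  rows:
    - [1,0.04,0.001,-0.001,0,0,0]
    - [1,0.08,0.001,-0.001,0,0,0]
    - [1,0.12,0.001,-0.001,0,0,0]
    - [1,0.15,0.001,-0.001,0,0,0]
    - [1,0.18,0.001,-0.001,0,0,0]
    - [1,0.2,0.001,-0.001,0,0,0]
    - [1,0.223,0.001,-0.001,0,0,0]
    - [1,0.223,0.001,-0.001,0,0,0]
    - [1,0.223,0.001,-0.001,0,0,0]

```text
clock: 13.85
position: [0.4404, 0.3355, 0.0998]
ee_rot: [0.66, 1.468, -0.665]
force: [0.2, 0.3, -0.4]
width: 0.241
```

Emit:
step_arm:
  rows:
    - [0.3,0,0,0,0,0,0]
    - [0.3,0,0,0,0,0,0]
    - [0.3,0,0,0,0,0,0]
    - [0.3,0,0,0,0,0,0]
    - [0.3,-0.03,0,0,0,0,0]
    - [0.3,-0.08,0,0,0,0,0]
    - [0.3,-0.13,0,0,0,0,0]
    - [0.3,-0.18,0,0,0,0,0]
    - [0.3,-0.22,0,0,0,0,0]
    - [0.3,-0.22,0,0,0,0,0]

```text
clock: 14.68
position: [0.4421, 0.3401, 0.2845]
ee_rot: [0.668, 1.463, -0.652]
force: [0.7, 1.3, -0.5]
width: 0.352
```

Run:
```python
from h import *
im=grab('wrist','w10.png')
plan([.6029,-.0358,.18],4)
```

```text
t 14.73 p [0.4415 0.3391 0.2812] rv [ 0.666   1.4641 -0.6546] F [-0.3 -0.2 -0.5] w 0.353 q [-0.39  0.32 -0.48  1.64  0.16  1.21 -1.75]
tool x [ 0.006  0.005 -1.   ] y [0.748 0.663 0.008] z [ 0.663 -0.749  0.001] yawz -48.46
MOVE xyz [ 0.1254 -0.1607  0.4846] rot [-0.8744  0.004  -0.0069] dist 0.4206 deg 52.46
```

View pics/w10.png

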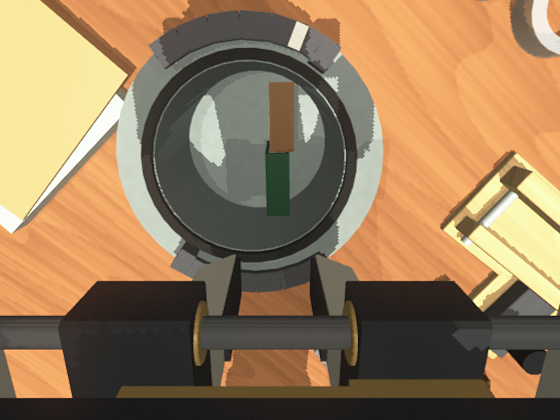

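Tan and green both stand upright. Next is red.

Emit:
step_arm:
  rows:
    - [0,0.125,-0.161,0.485,-0.875,0,0]
    - [0,0.125,-0.161,0.485,-0.875,0,0]
    - [0,0.125,-0.161,0.485,-0.875,0,0]
    - [0,0.125,-0.161,0.485,-0.875,0,0]
    - [0,0.125,-0.161,0.485,-0.875,0,0]
    - [0,0.125,-0.161,0.485,-0.875,0,0]
    - [0,0.125,-0.161,0.485,-0.875,0,0]
    - [0,0.125,-0.161,0.485,-0.875,0,0]
    - [0,0.125,-0.161,0.485,-0.875,0,0]
    - [0,0.125,-0.161,0.485,-0.875,0,0]
    - [0,0.125,-0.161,0.485,-0.875,0,0]
    - [0,0.125,-0.161,0.485,-0.875,0,0]

```text
clock: 15.73
position: [0.6009, -0.0444, 0.1742]
ee_rot: [-0.051, 1.574, 0.048]
force: [-1.5, -0.2, -1.2]
width: 0.501
```

Run:
```python
from h import *
im=grab('wrist','w11.png')
plan([.6029,-.0358,.078],4)
```

```text
t 15.78 p [ 0.6005 -0.0408  0.1751] rv [-0.0524  1.5727  0.052 ] F [-0.7  0.5  0.4] w 0.502 q [ 0.32  0.5  -0.5   1.66  0.27  1.05 -0.19]
tool x [-0.003 -0.    -1.   ] y [-0.066  0.998 -0.   ] z [ 0.998  0.066 -0.003] yawz 3.8
MOVE xyz [0.1214 0.0061 0.0038] rot [-0.0033 -0.0025  0.0001] dist 0.0973 deg 0.24
```

View pics/w11.png

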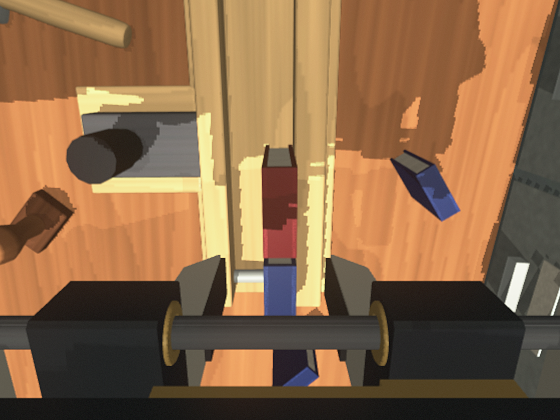

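Emit:
step_arm:
  rows:
    - [0,0.03,0.002,0.002,-0.002,0,0]
    - [0,0.065,0.002,0.002,-0.002,0,0]
    - [0,0.1,0.002,0.002,-0.002,0,0]
    - [0,0.125,0.002,0.002,-0.002,0,0]
    - [0,0.125,0.002,0.002,-0.002,0,0]
    - [0,0.125,0.002,0.002,-0.002,0,0]
    - [1,0.125,0.002,0.002,-0.002,0,0]
    - [1,0.125,0.002,0.002,-0.002,0,0]
    - [1,0.125,0.002,0.002,-0.002,0,0]
    - [1,0.125,0.002,0.002,-0.002,0,0]
    - [1,0.125,0.002,0.002,-0.002,0,0]
    - [1,0.125,0.002,0.002,-0.002,0,0]

```text
clock: 16.78
position: [0.6032, -0.0367, 0.0777]
ee_rot: [-0.057, 1.568, 0.057]
force: [-0.4, 0.2, 6.1]
width: 0.24
```

Emit:
step_arm:
  rows:
    - [1,0,0,0,0,0,0]
    - [1,-0.04,0,0,0,0,0]
    - [1,-0.09,0,0,0,0,0]
    - [1,-0.14,0,0,0,0,0]
    - [1,-0.19,0,0,0,0,0]
    - [1,-0.24,0,0,0,0,0]
    - [1,-0.25,0,0,0,0,0]
    - [1,-0.25,0,0,0,0,0]

```text
clock: 17.45
position: [0.6041, -0.0364, 0.2803]
ee_rot: [-0.057, 1.564, 0.056]
force: [-0.6, -0.8, -2.5]
width: 0.235
```

Run:
```python
from h import *
im=grab('wrist','w12.png')
plan([.4571,.4144,.28],-48.5)
```

```text
t 17.5 p [ 0.6028 -0.0368  0.2774] rv [-0.057   1.568   0.0563] F [ 0.1 -0.1 -2.8] w 0.235 q [ 0.33  0.42 -0.52  1.52  0.21  1.26 -0.15]
tool x [ 0.002 -0.    -1.   ] y [-0.072  0.997 -0.001] z [0.997 0.072 0.002] yawz 4.13
MOVE xyz [-0.0038  0.5756 -0.141 ] rot [ 8.772e-01  2.000e-03 -4.000e-04] dist 0.4741 deg 52.63
```

View pics/w12.png

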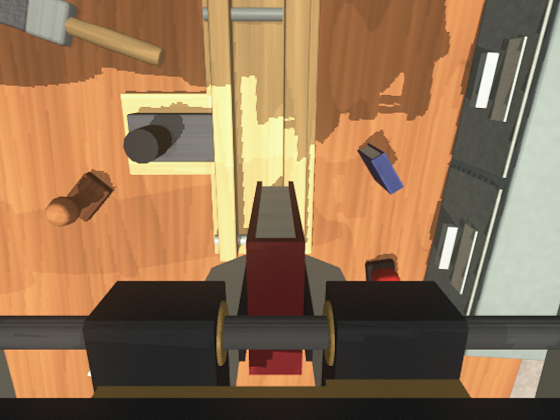

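Emit:
step_arm:
  rows:
    - [1,0,0.575,-0.142,0.877,0,0]
    - [1,0,0.575,-0.142,0.877,0,0]
    - [1,0,0.575,-0.142,0.877,0,0]
    - [1,0,0.575,-0.142,0.877,0,0]
    - [1,0,0.575,-0.142,0.877,0,0]
    - [1,0,0.575,-0.142,0.877,0,0]
    - [1,0,0.575,-0.142,0.877,0,0]
    - [1,0,0.575,-0.142,0.877,0,0]
    - [1,0,0.575,-0.142,0.877,0,0]
    - [1,0,0.575,-0.142,0.877,0,0]
    - [1,0,0.575,-0.142,0.877,0,0]
    - [1,0,0.575,-0.142,0.877,0,0]

```text
clock: 18.5
position: [0.4524, 0.417, 0.2737]
ee_rot: [0.656, 1.472, -0.661]
force: [-0.3, 0.8, -0.9]
width: 0.237
```

Emit:
step_arm:
  rows:
    - [1,0,0,0,0,0,0]
    - [1,0,0,0,0,0,0]

```text
clock: 18.67
position: [0.4538, 0.4147, 0.2737]
ee_rot: [0.655, 1.471, -0.661]
force: [0.9, -1.7, -1.2]
width: 0.24
```

Run:
```python
from h import *
im=grab('wrist','w13.png')
P=pts(im)
m=(np.abs(P[...,2]-.101)<.006)&(np.hypot(P[...,0]-.449,P[...,1]-.375)<.075)
hsv=cv2.cvtColor(im['pixels'],cv2.COLOR_RGB2HSV)
n,l,stt,c=cv2.connectedComponentsWithStats(m.astype(np.uint8))
for i in range(1,n):
    if stt[i,4]>150: print(stt[i],P[l==i].mean(0),cv2.minAreaRect(P[l==i][:,:2].astype(np.float32)),im['pixels'][l==i].mean(0))
C=np.array([.449,.3752]); u=np.array([np.cos(np.radians(-48.5)),np.sin(np.radians(-48.5))]); v=np.array([-u[1],u[0]])
p=C-u*.026+v*.032
print(p)
plan([*p,.098],-48.5)
```

```text
[ 316  148   34  119 2845] [0.47429851 0.36175464 0.10096216] ((0.470765084028244, 0.3587651252746582), (0.11410835385322571, 0.025535786524415016), 38.454917907714844) [77.95008787 69.4059754  44.58101933]
[0.45573846 0.41587669]
t 18.72 p [0.4553 0.413  0.274 ] rv [ 0.6566  1.4692 -0.6633] F [ 0.7 -0.5 -2.3] w 0.235 q [-0.5   0.43 -0.48  1.5   0.2   1.27 -1.85]
tool x [-0.003 -0.003 -1.   ] y [ 0.748  0.664 -0.004] z [ 0.664 -0.748  0.001] yawz -48.4
MOVE xyz [ 0.22    0.0038 -0.0025] rot [0.0016 0.0008 0.004 ] dist 0.176 deg 0.26
```

View pics/w13.png

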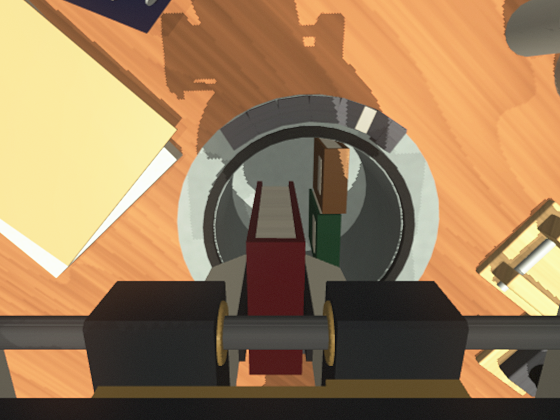

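Emit:
step_arm:
  rows:
    - [1,0.04,0.003,-0.002,0,0,0]
    - [1,0.08,0.003,-0.002,0,0,0]
    - [1,0.12,0.003,-0.002,0,0,0]
    - [1,0.15,0.003,-0.002,0,0,0]
    - [1,0.18,0.003,-0.002,0,0,0]
    - [1,0.2,0.003,-0.002,0,0,0]
    - [1,0.221,0.003,-0.002,0,0,0]
    - [1,0.221,0.003,-0.002,0,0,0]
    - [1,0.221,0.003,-0.002,0,0,0]

```text
clock: 19.47
position: [0.457, 0.4141, 0.0986]
ee_rot: [0.66, 1.468, -0.665]
force: [-0.3, -0.2, -0.9]
width: 0.237
```

Run:
```python
from h import *
axes()
```

```text
t 19.47 p [0.457  0.4141 0.0986] rv [ 0.6596  1.4678 -0.6653] F [-0.3 -0.2 -0.9] w 0.237 q [-0.53  0.59 -0.44  1.7   0.3   0.92 -1.93]
tool x [-0.002 -0.003 -1.   ] y [ 0.75   0.661 -0.003] z [ 0.661 -0.75   0.001] yawz -48.59
```

Emit:
step_arm:
  rows:
    - [0.36,0,0,0,0,0,0]
    - [0.36,0,0,0,0,0,0]
    - [0.36,0,0,0,0,0,0]
    - [0.36,0,0,0,0,0,0]
    - [0.36,-0.03,0,0,0,0,0]
    - [0.36,-0.08,0,0,0,0,0]
    - [0.36,-0.13,0,0,0,0,0]
    - [0.36,-0.18,0,0,0,0,0]
    - [0.36,-0.22,0,0,0,0,0]
    - [0.36,-0.22,0,0,0,0,0]

```text
clock: 20.3
position: [0.4582, 0.4196, 0.2842]
ee_rot: [0.669, 1.464, -0.651]
force: [-0.5, 1.1, 0.1]
width: 0.321
```

Run:
```python
from h import *
im=grab('wrist','w14.png')
plan([.6075,-.1017,.18],4)
```

```text
t 20.35 p [0.4577 0.4185 0.2806] rv [ 0.6665  1.4649 -0.6543] F [ 0.7  1.  -0.7] w 0.318 q [-0.5   0.43 -0.48  1.48  0.21  1.27 -1.85]
tool x [ 0.006  0.006 -1.   ] y [0.749 0.663 0.008] z [ 0.663 -0.749 -0.   ] yawz -48.47
MOVE xyz [ 0.1231 -0.292   0.6109] rot [-0.8744  0.0032 -0.0074] dist 0.5506 deg 52.47
```

View pics/w14.png

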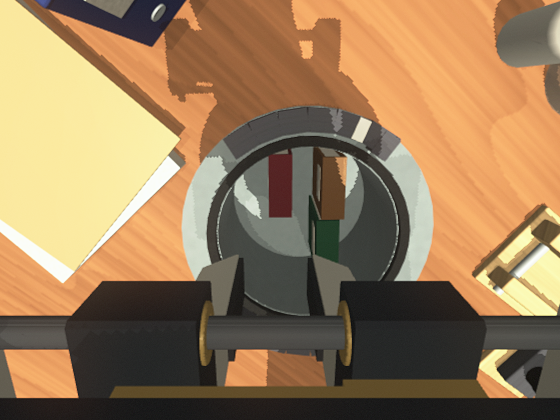

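Three ledgers stand in the canister. Next is the blue one.

Emit:
step_arm:
  rows:
    - [0,0.123,-0.292,0.611,-0.874,0,0]
    - [0,0.123,-0.292,0.611,-0.874,0,0]
    - [0,0.123,-0.292,0.611,-0.874,0,0]
    - [0,0.123,-0.292,0.611,-0.874,0,0]
    - [0,0.123,-0.292,0.611,-0.874,0,0]
    - [0,0.123,-0.292,0.611,-0.874,0,0]
    - [0,0.123,-0.292,0.611,-0.874,0,0]
    - [0,0.123,-0.292,0.611,-0.874,0,0]
    - [0,0.123,-0.292,0.611,-0.874,0,0]
    - [0,0.123,-0.292,0.611,-0.874,0,0]
    - [0,0.123,-0.292,0.611,-0.874,0,0]
    - [0,0.123,-0.292,0.611,-0.874,0,0]

```text
clock: 21.35
position: [0.5907, -0.0547, 0.1861]
ee_rot: [-0.055, 1.571, 0.054]
force: [0.7, 1.2, 0.3]
width: 0.499
```

Run:
```python
from h import *
plan([.6075,-.1017,.18],4)
```

```text
t 21.35 p [ 0.5907 -0.0547  0.1861] rv [-0.0547  1.5712  0.0544] F [0.7 1.2 0.3] w 0.499 q [ 0.39  0.48 -0.55  1.67  0.28  1.07 -0.18]
tool x [-0.001 -0.    -1.   ] y [-0.069  0.998 -0.   ] z [ 0.998  0.069 -0.001] yawz 3.98
MOVE xyz [ 0.0076 -0.0601  0.0169] rot [-0.0003 -0.001   0.0001] dist 0.0503 deg 0.06
```

Emit:
step_arm:
  rows:
    - [0,0.0076,-0.06,0.017,0,0,0]
    - [0,0.0076,-0.06,0.017,0,0,0]
    - [0,0.0076,-0.06,0.017,0,0,0]
    - [0,0.0076,-0.06,0.017,0,0,0]

```text
clock: 21.68
position: [0.6074, -0.0997, 0.1801]
ee_rot: [-0.053, 1.572, 0.054]
force: [0.0, 0.1, 0.0]
width: 0.502
```

Run:
```python
from h import *
grab('wrist','w15.png')
plan([.6075,-.1017,.078],4)
```

```text
t 21.73 p [ 0.6074 -0.0982  0.1806] rv [-0.0543  1.5711  0.056 ] F [-0.2  0.4  0.2] w 0.498 q [ 0.44  0.52 -0.54  1.62  0.29  1.08 -0.11]
tool x [-0.001  0.001 -1.   ] y [-0.07   0.998  0.001] z [ 0.998  0.07  -0.001] yawz 4.02
MOVE xyz [ 1.282e-01 -4.500e-03 -1.000e-04] rot [ 0.0004 -0.0009 -0.0011] dist 0.1027 deg 0.09
```

View pics/w15.png

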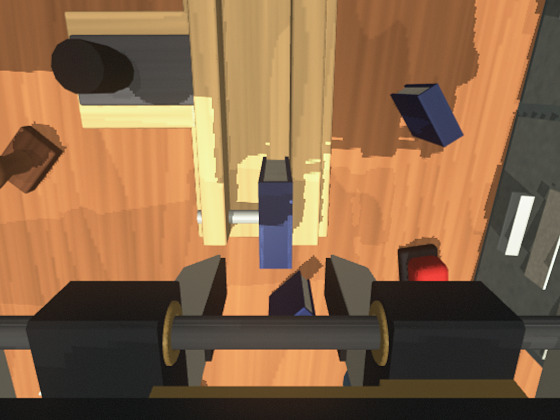

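Emit:
step_arm:
  rows:
    - [0,0.03,-0.004,0,0,0,0]
    - [0,0.065,-0.004,0,0,0,0]
    - [0,0.1,-0.004,0,0,0,0]
    - [0,0.127,-0.004,0,0,0,0]
    - [0,0.127,-0.004,0,0,0,0]
    - [0,0.127,-0.004,0,0,0,0]
    - [1,0.127,-0.004,0,0,0,0]
    - [1,0.127,-0.004,0,0,0,0]
    - [1,0.127,-0.004,0,0,0,0]
    - [1,0.127,-0.004,0,0,0,0]
    - [1,0.127,-0.004,0,0,0,0]
    - [1,0.127,-0.004,0,0,0,0]

```text
clock: 22.73
position: [0.6084, -0.1027, 0.0807]
ee_rot: [-0.055, 1.569, 0.054]
force: [-2.9, 0.2, 7.2]
width: 0.233
```

Emit:
step_arm:
  rows:
    - [1,0,0,0,0,0,0]
    - [1,-0.04,0,0,0,0,0]
    - [1,-0.09,0,0,0,0,0]
    - [1,-0.14,0,0,0,0,0]
    - [1,-0.19,0,0,0,0,0]
    - [1,-0.24,0,0,0,0,0]
    - [1,-0.25,0,0,0,0,0]
    - [1,-0.25,0,0,0,0,0]

```text
clock: 23.4
position: [0.6099, -0.1024, 0.2836]
ee_rot: [-0.055, 1.563, 0.053]
force: [-0.5, 0.3, -2.5]
width: 0.238
```

Run:
```python
from h import *
im=grab('wrist','w16.png')
C=np.array([.449,.3752]); u=np.array([np.cos(np.radians(-48.5)),np.sin(np.radians(-48.5))]); v=np.array([-u[1],u[0]])
p=C-u*.026-v*.032
print(p)
plan([*p,.28],-48.5)
```

```text
[0.4078053  0.37346901]
t 23.45 p [ 0.6087 -0.1027  0.2807] rv [-0.0548  1.5676  0.0537] F [-0.7  0.6 -2.4] w 0.24 q [ 0.45  0.44 -0.56  1.48  0.24  1.28 -0.06]
tool x [ 0.003 -0.001 -1.   ] y [-0.069  0.998 -0.001] z [0.998 0.069 0.003] yawz 3.96
MOVE xyz [-1.000e-04  6.111e-01 -2.094e-01] rot [ 8.743e-01  2.600e-03 -4.000e-04] dist 0.5168 deg 52.46
```

View pics/w16.png

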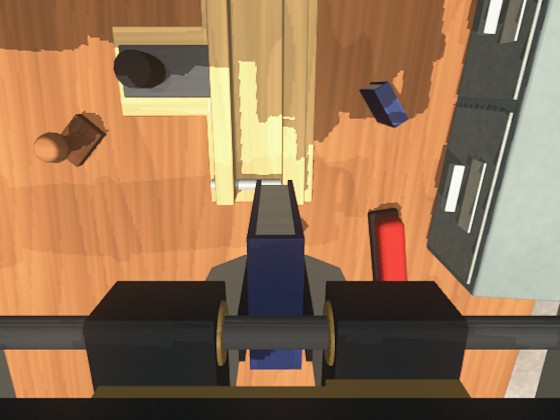

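Emit:
step_arm:
  rows:
    - [1,0,0.611,-0.209,0.874,0,0]
    - [1,0,0.611,-0.209,0.874,0,0]
    - [1,0,0.611,-0.209,0.874,0,0]
    - [1,0,0.611,-0.209,0.874,0,0]
    - [1,0,0.611,-0.209,0.874,0,0]
    - [1,0,0.611,-0.209,0.874,0,0]
    - [1,0,0.611,-0.209,0.874,0,0]
    - [1,0,0.611,-0.209,0.874,0,0]
    - [1,0,0.611,-0.209,0.874,0,0]
    - [1,0,0.611,-0.209,0.874,0,0]
    - [1,0,0.611,-0.209,0.874,0,0]
    - [1,0,0.611,-0.209,0.874,0,0]

```text
clock: 24.45
position: [0.4161, 0.3497, 0.2773]
ee_rot: [0.658, 1.469, -0.664]
force: [1.2, -0.7, -1.1]
width: 0.241
```

Run:
```python
from h import *
plan([.4078,.3735,.28],-48.5)
```

```text
t 24.45 p [0.4161 0.3497 0.2773] rv [ 0.6584  1.4689 -0.6639] F [ 1.2 -0.7 -1.1] w 0.241 q [-0.35  0.33 -0.59  1.66  0.19  1.22 -1.83]
tool x [-0.002 -0.003 -1.   ] y [ 0.749  0.663 -0.004] z [ 0.663 -0.749  0.   ] yawz -48.49
MOVE xyz [-0.0035  0.012  -0.0291] rot [0.0001 0.0003 0.0034] dist 0.0253 deg 0.21
```

Emit:
step_arm:
  rows:
    - [1,0,0.011,-0.027,0,0,0]
    - [1,0,0.011,-0.027,0,0,0]
    - [1,0,0.011,-0.027,0,0,0]
    - [1,0,0.011,-0.027,0,0,0]

```text
clock: 24.78
position: [0.4101, 0.3697, 0.2777]
ee_rot: [0.659, 1.468, -0.664]
force: [0.3, -0.6, -1.7]
width: 0.236
```

Run:
```python
from h import *
im=grab('wrist','w17.png')
plan([.4078,.3735,.098],-48.5)
```

```text
t 24.83 p [0.4106 0.3693 0.2781] rv [ 0.6598  1.4676 -0.6644] F [-0.1  0.1 -1.2] w 0.238 q [-0.39  0.34 -0.59  1.64  0.2   1.23 -1.87]
tool x [-0.001 -0.003 -1.   ] y [ 0.75   0.662 -0.003] z [ 0.662 -0.75   0.001] yawz -48.57
MOVE xyz [ 0.2251  0.0014 -0.0065] rot [-0.0012  0.001   0.0025] dist 0.1802 deg 0.18
```

View pics/w17.png

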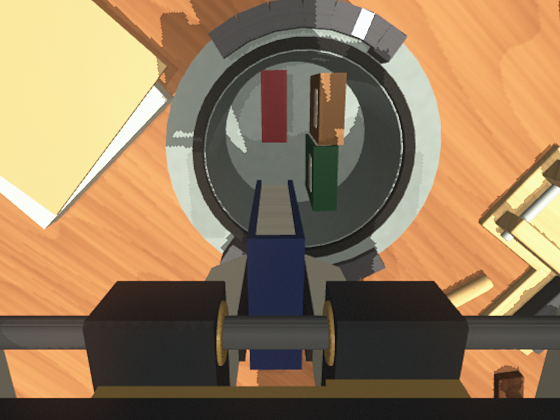

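Emit:
step_arm:
  rows:
    - [1,0.04,0.001,-0.005,0,0,0]
    - [1,0.08,0.001,-0.005,0,0,0]
    - [1,0.12,0.001,-0.005,0,0,0]
    - [1,0.15,0.001,-0.005,0,0,0]
    - [1,0.18,0.001,-0.005,0,0,0]
    - [1,0.2,0.001,-0.005,0,0,0]
    - [1,0.223,0.001,-0.005,0,0,0]
    - [1,0.223,0.001,-0.005,0,0,0]
    - [1,0.223,0.001,-0.005,0,0,0]

```text
clock: 25.58
position: [0.4084, 0.3729, 0.1004]
ee_rot: [0.66, 1.468, -0.664]
force: [-0.4, 0.4, -1.4]
width: 0.238
```

Emit:
step_arm:
  rows:
    - [0.36,0,0,0,0,0,0]
    - [0.36,0,0,0,0,0,0]
    - [0.36,0,0,0,0,0,0]
    - [0.36,0,0,0,0,0,0]
    - [0.36,-0.03,0,0,0,0,0]
    - [0.36,-0.08,0,0,0,0,0]
    - [0.36,-0.13,0,0,0,0,0]
    - [0.36,-0.18,0,0,0,0,0]
    - [0.36,-0.22,0,0,0,0,0]
    - [0.36,-0.22,0,0,0,0,0]

```text
clock: 26.42
position: [0.4095, 0.3777, 0.2849]
ee_rot: [0.669, 1.464, -0.652]
force: [1.2, 1.1, 0.5]
width: 0.321
```

Run:
```python
from h import *
im=grab('wrist','w18.png')
P=pts(im);Z=P[...,2]
m=(np.abs(Z-.143)<.003)&(np.hypot(P[...,0]-.449,P[...,1]-.375)<.095)
q=P[m][:,:2]; A=np.c_[2*q,np.ones(len(q))]; s=np.linalg.lstsq(A,(q**2).sum(1),rcond=None)[0]; print('ring',m.sum(),s[:2],np.sqrt(s[2]+s[0]**2+s[1]**2))
i=np.hypot(P[...,0]-.449,P[...,1]-.375)<.07; print('max z inside',np.percentile(Z[i&(Z<.13)],99.5))
plan([.482,-.0110,.18],4)
```

```text
ring 6847 [0.4488777  0.37288901] 0.08268617371648454
max z inside 0.1028776502206686
t 26.47 p [0.409  0.3766 0.2816] rv [ 0.6662  1.4647 -0.6547] F [-0.1 -0.4 -0.6] w 0.32 q [-0.4   0.34 -0.6   1.63  0.2   1.22 -1.88]
tool x [ 0.006  0.005 -1.   ] y [0.749 0.663 0.008] z [ 0.663 -0.749 -0.   ] yawz -48.47
MOVE xyz [ 0.125  -0.2539  0.4231] rot [-0.8745  0.0033 -0.007 ] dist 0.4073 deg 52.47
```

View pics/w18.png

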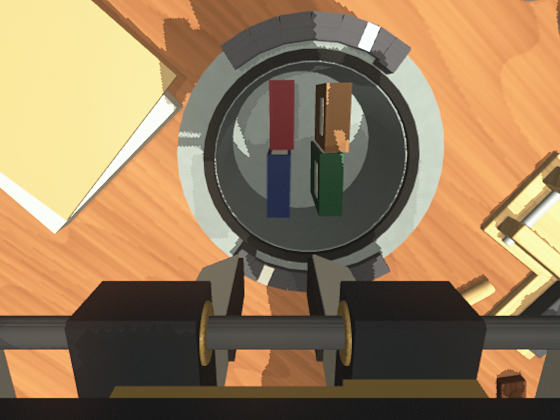

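All four ledgers stand clear of each other in the canister (tops at 0.103 m). Next I close the jaw.

Emit:
step_arm:
  rows:
    - [-0.4,0.125,-0.254,0.423,-0.874,0,0]
    - [-0.4,0.125,-0.254,0.423,-0.874,0,0]
    - [-0.4,0.125,-0.254,0.423,-0.874,0,0]
    - [-0.4,0.125,-0.254,0.423,-0.874,0,0]
    - [-0.4,0.125,-0.254,0.423,-0.874,0,0]
    - [-0.4,0.125,-0.254,0.423,-0.874,0,0]
    - [-0.4,0.125,-0.254,0.423,-0.874,0,0]
    - [-0.4,0.125,-0.254,0.423,-0.874,0,0]
    - [-0.4,0.125,-0.254,0.423,-0.874,0,0]
    - [-0.4,0.125,-0.254,0.423,-0.874,0,0]
    - [-0.4,0.125,-0.254,0.423,-0.874,0,0]
    - [-0.4,0.125,-0.254,0.423,-0.874,0,0]

```text
clock: 27.47
position: [0.4794, -0.0176, 0.1754]
ee_rot: [-0.05, 1.573, 0.048]
force: [-1.3, -0.5, 0.5]
width: 0.7
```

Run:
```python
from h import *
im=grab('wrist','w19.png'); P=pts(im); Z=P[...,2]
k=(Z>0.088)&(Z<0.1)&(np.abs(P[...,0]-.481)<.03)&(np.abs(P[...,1]+.011)<.03); print('knob',k.sum(),P[k].mean(0),cv2.minAreaRect(P[k][:,:2].astype(np.float32)))
plan([.4815,-.0113,.056],4)
```

```text
knob 1775 [ 0.48220082 -0.01229262  0.09482568] ((0.48233261704444885, -0.01312331110239029), (0.03131692856550217, 0.03135841712355614), 3.421809673309326)
t 27.52 p [ 0.4796 -0.0148  0.1762] rv [-0.0516  1.5722  0.0518] F [-0.3  0.3  0.4] w 0.698 q [ 0.42  0.32 -0.62  1.94  0.23  0.95 -0.25]
tool x [-0.002  0.    -1.   ] y [-0.066  0.998  0.   ] z [ 0.998  0.066 -0.002] yawz 3.77
MOVE xyz [0.1502 0.0042 0.003 ] rot [-0.0038 -0.0019 -0.0002] dist 0.1203 deg 0.25
```

View pics/w19.png

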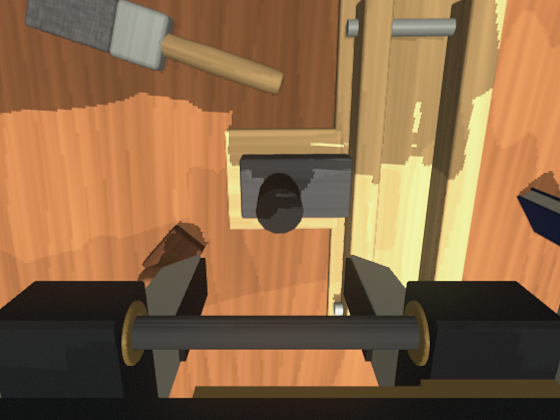

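Emit:
step_arm:
  rows:
    - [-0.4,0.04,0.002,0.002,0,0,0]
    - [-0.4,0.08,0.002,0.002,0,0,0]
    - [-0.4,0.12,0.002,0.002,0,0,0]
    - [-0.4,0.152,0.002,0.002,0,0,0]
    - [-0.4,0.152,0.002,0.002,0,0,0]
    - [1,0.152,0.002,0.002,0,0,0]
    - [1,0.152,0.002,0.002,0,0,0]
    - [1,0.152,0.002,0.002,0,0,0]
    - [1,0.152,0.002,0.002,0,0,0]
    - [1,0.152,0.002,0.002,0,0,0]
    - [1,0.152,0.002,0.002,0,0,0]
    - [1,0.152,0.002,0.002,0,0,0]
  newtons: 40

```text
clock: 28.52
position: [0.4821, -0.0117, 0.0565]
ee_rot: [-0.055, 1.569, 0.054]
force: [-2.3, -0.2, 9.1]
width: 0.338
```

Emit:
step_arm:
  rows:
    - [1,0,0,0.006,0,0,0]
    - [1,0,0,0.012,0,0,0]
    - [1,0,0,0.018,0,0,0]
    - [1,0,0,0.024,0,0,0]
    - [1,0,0,0.03,0,0,0]
    - [1,0,0,0.035,0,0,0]
    - [1,0,0,0.038,0,0,0]
    - [1,0,0,0.038,0,0,0]

```text
clock: 29.18
position: [0.5108, -0.0097, 0.0565]
ee_rot: [-0.055, 1.572, 0.053]
force: [-9.5, -1.0, 17.4]
width: 0.346
```

Run:
```python
from h import *
axes()
```

```text
t 29.18 p [ 0.5108 -0.0097  0.0565] rv [-0.0553  1.5724  0.0534] F [-9.5 -1.  17.4] w 0.346 q [ 0.3   0.53 -0.53  2.    0.4   0.72 -0.4 ]
tool x [-0.002 -0.001 -1.   ] y [-0.069  0.998 -0.001] z [ 0.998  0.069 -0.002] yawz 3.96
```

Emit:
step_arm:
  rows:
    - [-0.4,0,0,0,0,0,0]
    - [-0.4,0,0,0,0,0,0]
    - [-0.4,0,0,0,0,0,0]
    - [-0.4,0,0,0,0,0,0]
    - [-0.4,-0.05,0,0,0,0,0]
    - [-0.4,-0.1,0,0,0,0,0]
    - [-0.4,-0.15,0,0,0,0,0]
    - [-0.4,-0.18,0,-0.05,0,0,0]
    - [-0.4,-0.18,0,-0.1,0,0,0]
    - [-0.4,-0.18,0,-0.15,0,0,0]
    - [-0.4,-0.18,0,-0.15,0,0,0]

```text
clock: 30.1
position: [0.3841, -0.0187, 0.1984]
ee_rot: [-0.058, 1.577, 0.052]
force: [-1.1, -1.0, -0.5]
width: 0.699
```

```bash
python3 loc.py 2>/dev/null;  python3 - <<'E'
from h import *
axes();grab('top','t20.png')
im=grab('scene','s20.png')
E
```

```text
handle 183 [ 0.46674184 -0.37323414  0.06064608]
((0.4667854905128479, -0.3740321695804596), (0.015982570126652718, 0.1020413339138031), 63.7436637878418)
disc [ 0.45315632 -0.39221732  0.01777981] ((0.4672399163246155, -0.3743723928928375), 0.08487597107887268) [0.01388945 0.01784023 0.02180041]
can 2724 [0.44976954 0.37651347 0.14131184] ((0.44856172800064087, 0.37543243169784546), 0.11085474491119385)
 brk 348 [0.5168607  0.43729678 0.155011  ]
 brk 348 [0.38051956 0.31239154 0.15508708]
knob 57 [ 0.51624826 -0.00815669  0.09523673] ((0.5172613859176636, -0.008558027446269989), (0.01665625348687172, 0.029621915891766548), 7.027266979217529)
jaws 1398 ((0.5788689851760864, -0.03498852252960205), (0.12118334323167801, 0.3380972146987915), 4.057867050170898)
t 30.15 p [ 0.3881 -0.0187  0.1993] rv [-0.0563  1.5726  0.0514] F [ 0.4 -0.1  1.1] w 0.7 q [ 0.53  0.14 -0.67  2.1   0.11  0.94 -0.14]
tool x [-0.002 -0.003 -1.   ] y [-0.069  0.998 -0.003] z [ 0.998  0.069 -0.003] yawz 3.93
```

View pics/t20.png

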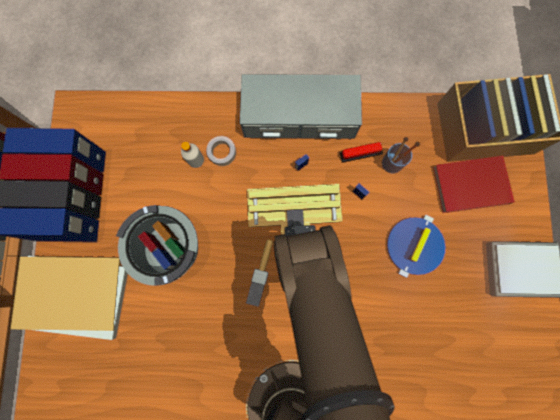

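Run:
```python
from h import *
plan([.4667,-.3737,.17],63.7)
```

```text
t 30.25 p [ 0.3928 -0.0182  0.2   ] rv [-0.0546  1.5685  0.0532] F [ 1.3  0.5 -1. ] w 0.697 q [ 0.53  0.15 -0.67  2.09  0.11  0.94 -0.14]
tool x [ 0.002 -0.001 -1.   ] y [-0.069  0.998 -0.001] z [0.998 0.069 0.002] yawz 3.93
MOVE xyz [ 0.038  -0.4497  0.0615] rot [-9.961e-01  9.000e-04  1.600e-03] dist 0.3644 deg 59.77
```

Emit:
step_arm:
  rows:
    - [-0.4,0.038,-0.45,0.061,-0.996,0,0]
    - [-0.4,0.038,-0.45,0.061,-0.996,0,0]
    - [-0.4,0.038,-0.45,0.061,-0.996,0,0]
    - [-0.4,0.038,-0.45,0.061,-0.996,0,0]
    - [-0.4,0.038,-0.45,0.061,-0.996,0,0]
    - [-0.4,0.038,-0.45,0.061,-0.996,0,0]
    - [-0.4,0.038,-0.45,0.061,-0.996,0,0]
    - [-0.4,0.038,-0.45,0.061,-0.996,0,0]
    - [-0.4,0.038,-0.45,0.061,-0.996,0,0]
    - [-0.4,0.038,-0.45,0.061,-0.996,0,0]
    - [-0.4,0.038,-0.45,0.061,-0.996,0,0]
    - [-0.4,0.038,-0.45,0.061,-0.996,0,0]

```text
clock: 31.25
position: [0.467, -0.3733, 0.1682]
ee_rot: [-0.863, 1.391, 0.865]
force: [0.3, -0.1, 0.3]
width: 0.7
```

```bash
cat > lidw.py <<'E'
from h import *
import sys
im=grab('wrist',sys.argv[1]); P=pts(im); Z=P[...,2]
hsv=cv2.cvtColor(im['pixels'],cv2.COLOR_RGB2HSV);H,S,V=[hsv[...,i] for i in range(3)]
zo=float(sys.argv[2]) if len(sys.argv)>2 else 0
y=(H>22)&(H<36)&(S>130)&(V>90)&(np.abs(Z-.061-zo)<.006)
q=P[y][:,:2].astype(np.float32); r=cv2.minAreaRect(q); print('handle',y.sum(),P[y].mean(0),r)
b=(H>100)&(H<130)&(S>110)&(np.abs(Z-.018-zo)<.006)
q=P[b][:,:2].astype(np.float32); print('disc',b.sum(),cv2.minEnclosingCircle(q))
E
python3 lidw.py w21.png; python3 loc.py 2>/dev/null|head -3; python3 -c "
from h import *
plan([.4667,-.3737,.037],63.7)"
```

```text
handle 951 [ 0.43981584 -0.36335472  0.06063715] ((0.46657270193099976, -0.37611833214759827), (0.01687806472182274, 0.10338608175516129), 64.27920532226562)
disc 27632 ((0.5239322185516357, -0.31559598445892334), 0.16956251859664917)
handle 50 [ 0.43329791 -0.35705942  0.06026426]
((0.43366989493370056, -0.3573719561100006), (0.01406086701899767, 0.02826762944459915), 63.99434280395508)
disc [ 0.43581103 -0.37750922  0.01795513] ((0.46664300560951233, -0.3743583559989929), 0.08564849197864532) [0.01391439 0.01791739 0.02220003]
t 31.35 p [ 0.467  -0.3721  0.1691] rv [-0.8658  1.3907  0.8666] F [0.  1.  1.5] w 0.7 q [ 1.02  0.52 -0.63  1.68  0.35  1.06  1.39]
tool x [ 0.     0.001 -1.   ] y [-0.897  0.441  0.   ] z [0.441 0.897 0.001] yawz 63.81
MOVE xyz [ 0.1651 -0.0006 -0.0021] rot [ 0.0018  0.0009 -0.    ] dist 0.1321 deg 0.12
```

View pics/w21.png

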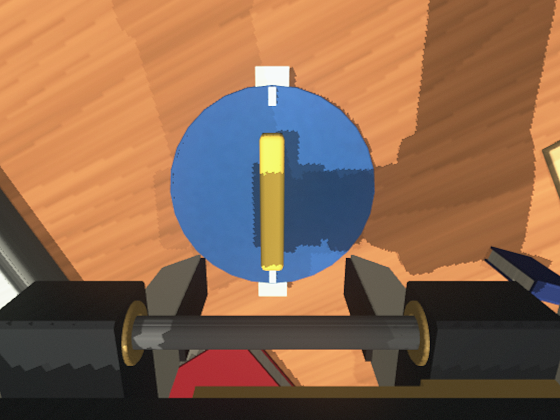

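Emit:
step_arm:
  rows:
    - [-0.4,0.04,-0.001,-0.003,0,0,0]
    - [-0.4,0.08,-0.001,-0.003,0,0,0]
    - [-0.4,0.12,-0.001,-0.003,0,0,0]
    - [-0.4,0.15,-0.001,-0.003,0,0,0]
    - [-0.4,0.166,-0.001,-0.003,0,0,0]
    - [-0.4,0.166,-0.001,-0.003,0,0,0]
    - [1,0.166,-0.001,-0.003,0,0,0]
    - [1,0.166,-0.001,-0.003,0,0,0]
    - [1,0.166,-0.001,-0.003,0,0,0]
    - [1,0.166,-0.001,-0.003,0,0,0]
    - [1,0.166,-0.001,-0.003,0,0,0]
    - [1,0.166,-0.001,-0.003,0,0,0]
  newtons: 55

```text
clock: 32.35
position: [0.4659, -0.3764, 0.0371]
ee_rot: [-0.866, 1.392, 0.864]
force: [-0.3, -0.4, 0.7]
width: 0.312
```

Emit:
step_arm:
  rows:
    - [1,0,0,0,0,0,0]
    - [1,0,0,0,0,0,0]
    - [1,0,0,0,0,0,0]
    - [1,0,0,0,0,0,0]

```text
clock: 32.68
position: [0.4657, -0.3761, 0.0366]
ee_rot: [-0.865, 1.392, 0.865]
force: [-0.2, -0.2, 3.9]
width: 0.193
```

```bash
python3 -c "
from h import *
plan([.4667,-.3737,.25],63.7)"
```

```text
t 32.68 p [ 0.4657 -0.3761  0.0366] rv [-0.8653  1.3919  0.8651] F [-0.2 -0.2  3.9] w 0.193 q [ 0.96  0.68 -0.55  1.79  0.47  0.81  1.29]
tool x [ 0. -0. -1.] y [-0.897  0.443 -0.   ] z [ 0.443  0.897 -0.   ] yawz 63.73
MOVE xyz [-2.668e-01  2.000e-04  3.200e-03] rot [ 0.0005 -0.0001  0.0001] dist 0.2134 deg 0.03
```

Emit:
step_arm:
  rows:
    - [1,-0.02,0,0,0,0,0]
    - [1,-0.05,0,0,0,0,0]
    - [1,-0.09,0,0,0,0,0]
    - [1,-0.13,0,0,0,0,0]
    - [1,-0.17,0,0,0,0,0]
    - [1,-0.21,0,0,0,0,0]
    - [1,-0.25,0,0,0,0,0]
    - [1,-0.25,0,0,0,0,0]
    - [1,-0.25,0,0,0,0,0]

```text
clock: 33.43
position: [0.4663, -0.3764, 0.2377]
ee_rot: [-0.867, 1.391, 0.863]
force: [-0.2, -0.4, -3.4]
width: 0.192
```

```bash
python3 lidw.py w22.png .203; python3 -c "
from h import *
grab('top','t22.png')
plan([.449,.3745,.24],8.5)"
```

```text
handle 2746 [ 0.43466792 -0.36111785  0.26154795] ((0.46261873841285706, -0.37492525577545166), (0.017610684037208557, 0.09507713466882706), 63.839012145996094)
disc 48077 ((0.4664822518825531, -0.3773276209831238), 0.08633629232645035)
t 33.53 p [ 0.4647 -0.3758  0.2349] rv [-0.8637  1.3932  0.8668] F [-0.3 -0.1 -3.5] w 0.189 q [ 1.04  0.47 -0.66  1.59  0.3   1.19  1.44]
tool x [-0.002  0.001 -1.   ] y [-0.897  0.443  0.002] z [ 0.443  0.897 -0.   ] yawz 63.72
MOVE xyz [-0.0054  0.4328  0.8323] rot [ 0.9204 -0.0011 -0.002 ] dist 0.7505 deg 55.22
```

View pics/w22.png

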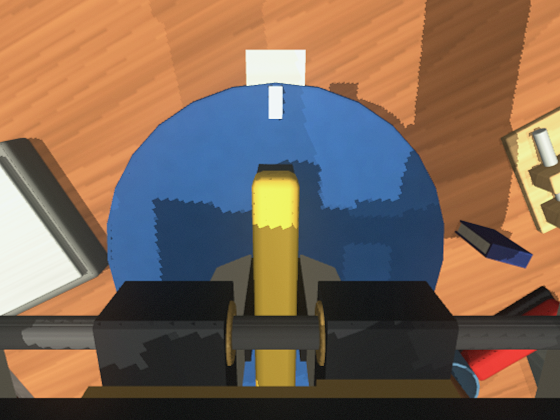

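Emit:
step_arm:
  rows:
    - [1,-0.01,0.433,0.832,0.92,0,0]
    - [1,-0.01,0.433,0.832,0.92,0,0]
    - [1,-0.01,0.433,0.832,0.92,0,0]
    - [1,-0.01,0.433,0.832,0.92,0,0]
    - [1,-0.01,0.433,0.832,0.92,0,0]
    - [1,-0.01,0.433,0.832,0.92,0,0]
    - [1,-0.01,0.433,0.832,0.92,0,0]
    - [1,-0.01,0.433,0.832,0.92,0,0]
    - [1,-0.01,0.433,0.832,0.92,0,0]
    - [1,-0.01,0.433,0.832,0.92,0,0]
    - [1,-0.01,0.433,0.832,0.92,0,0]
    - [1,-0.01,0.433,0.832,0.92,0,0]

```text
clock: 34.53
position: [0.454, 0.1144, 0.2401]
ee_rot: [-0.117, 1.57, 0.116]
force: [1.4, -0.2, -3.5]
width: 0.191
```

```bash
python3 -c "
from h import *
plan([.449,.3745,.24],8.5)"
```

```text
t 34.53 p [0.454  0.1144 0.2401] rv [-0.1172  1.5704  0.1162] F [ 1.4 -0.2 -3.5] w 0.191 q [ 0.24  0.25 -0.72  1.87  0.18  1.09 -0.4 ]
tool x [-0.003 -0.001 -1.   ] y [-0.148  0.989 -0.   ] z [ 0.989  0.148 -0.003] yawz 8.51
MOVE xyz [-2.000e-04  3.224e-01  4.200e-02] rot [ 0.0002 -0.0026  0.0004] dist 0.2601 deg 0.16
```

Emit:
step_arm:
  rows:
    - [1,0,0.322,0.042,0,0,0]
    - [1,0,0.322,0.042,0,0,0]
    - [1,0,0.322,0.042,0,0,0]
    - [1,0,0.322,0.042,0,0,0]
    - [1,0,0.322,0.042,0,0,0]
    - [1,0,0.322,0.042,0,0,0]
    - [1,0,0.322,0.042,0,0,0]
    - [1,0,0.322,0.042,0,0,0]
    - [1,0,0.322,0.042,0,0,0]
    - [1,0,0.322,0.042,0,0,0]

```text
clock: 35.37
position: [0.4504, 0.3712, 0.2401]
ee_rot: [-0.118, 1.57, 0.114]
force: [-0.2, -0.3, -3.2]
width: 0.193
```

```bash
python3 lidw.py w23.png .203; python3 -c "
from h import *
im=grab('top','t23.png')
P=pts(im);Z=P[...,2]
hsv=cv2.cvtColor(im['pixels'],cv2.COLOR_RGB2HSV);H,S,V=[hsv[...,i] for i in range(3)]
b=(H>100)&(H<130)&(S>110)&(np.abs(Z-.22)<.008); q=P[b][:,:2].astype(np.float32); print('top disc',b.sum(),cv2.minEnclosingCircle(q),P[b].mean(0))
plan([.449,.3745,.18],8.5)"
```

```text
handle 5958 [0.44904905 0.38616066 0.26426626] ((0.45033082365989685, 0.3749099373817444), (0.01763167232275009, 0.09408193081617355), 8.503706932067871)
disc 47549 ((0.45104071497917175, 0.370301753282547), 0.08652151376008987)
top disc 887 ((0.47652339935302734, 0.3543455898761749), 0.07943818718194962) [0.49195044 0.33616176 0.22163872]
t 35.47 p [0.4509 0.371  0.2409] rv [-0.1167  1.5683  0.1141] F [ 0.5 -0.2 -2.8] w 0.192 q [-0.27  0.46 -0.74  1.61  0.33  1.2  -0.93]
tool x [-0.    -0.002 -1.   ] y [-0.146  0.989 -0.002] z [ 0.989  0.146 -0.001] yawz 8.42
MOVE xyz [ 0.0761  0.0048 -0.0017] rot [-0.0014 -0.0007  0.0015] dist 0.061 deg 0.13
```

View pics/w23.png

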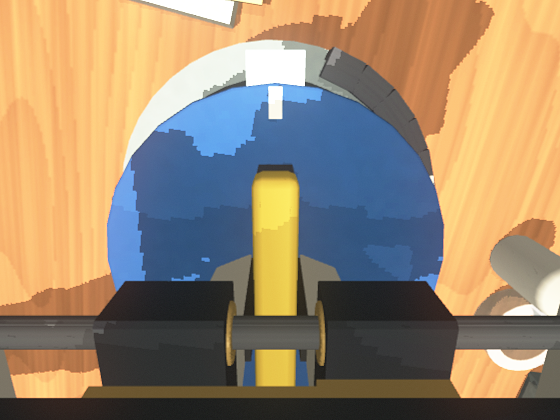

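View pics/t23.png

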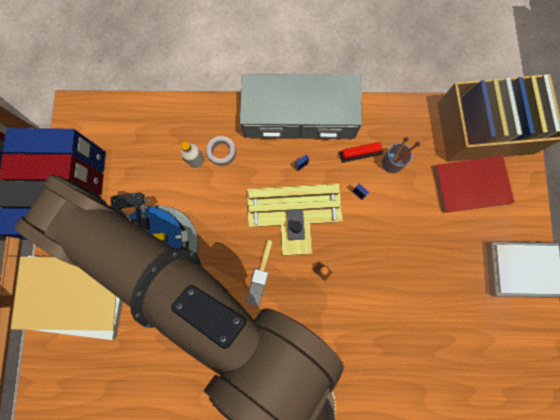

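Emit:
step_arm:
  rows:
    - [1,0.02,0.0045,-0.002,0,0,0]
    - [1,0.04,0.0045,-0.002,0,0,0]
    - [1,0.055,0.0045,-0.002,0,0,0]
    - [1,0.065,0.0045,-0.002,0,0,0]
    - [1,0.065,0.0045,-0.002,0,0,0]
    - [1,0.065,0.0045,-0.002,0,0,0]

```text
clock: 35.97
position: [0.4485, 0.3757, 0.1896]
ee_rot: [-0.117, 1.568, 0.116]
force: [0.6, -0.3, -2.4]
width: 0.191
```

```bash
python3 lidw.py w24.png .152; python3 -c "
from h import *
im=grab('wrist'); P=pts(im);Z=P[...,2]
m=(np.abs(Z-.134)<.004)&(np.hypot(P[...,0]-.449,P[...,1]-.375)<.13)
# outer boundary by max radius per angle
d=P[m][:,:2]-[.449,.374]; a=np.degrees(np.arctan2(d[:,1],d[:,0])).astype(int)//2; r=np.hypot(*d.T)
B=np.array([d[a==k][np.argmax(r[a==k])] for k in np.unique(a) if (a==k).sum()>5]); rr=np.hypot(*B.T); print(len(B),np.round(rr,3))
B=B[np.abs(rr-.11)<.006]
# fixed radius fit
from scipy.optimize import least_squares
s=least_squares(lambda c:np.hypot(*(B-c).T)-.11,[0,0],loss='soft_l1',f_scale=.001).x; print('flange c',s+[.449,.374],len(B))
plan([.449,.3745,.168],8.5)"
```

```text
handle 5343 [0.44690205 0.39171794 0.21379723] ((0.44845715165138245, 0.37926557660102844), (0.017571989446878433, 0.09409583359956741), 8.638957977294922)
disc 48036 ((0.4489910304546356, 0.37548500299453735), 0.08656592667102814)
72 [0.109 0.11  0.11  0.11  0.11  0.11  0.11  0.11  0.093 0.092 0.092 0.092
 0.092 0.092 0.092 0.092 0.091 0.091 0.091 0.091 0.091 0.108 0.109 0.109
 0.109 0.109 0.109 0.109 0.109 0.109 0.108 0.109 0.109 0.109 0.109 0.109
 0.109 0.109 0.109 0.109 0.109 0.109 0.109 0.109 0.109 0.109 0.109 0.109
 0.109 0.109 0.109 0.109 0.109 0.109 0.109 0.109 0.109 0.109 0.109 0.11
 0.109 0.109 0.11  0.11  0.109 0.11  0.11  0.11  0.11  0.11  0.11  0.11 ]
flange c [0.44910963 0.37270472] 59
t 36.07 p [0.4487 0.3765 0.1904] rv [-0.116   1.5667  0.1172] F [ 0.1  0.4 -2.9] w 0.19 q [-0.29  0.51 -0.72  1.68  0.37  1.1  -0.97]
tool x [ 0.001  0.001 -1.   ] y [-0.148  0.989  0.001] z [0.989 0.148 0.001] yawz 8.51
MOVE xyz [ 0.028  -0.0025 -0.0001] rot [ 0.0002  0.0009 -0.0007] dist 0.0225 deg 0.07
```

View pics/w24.png

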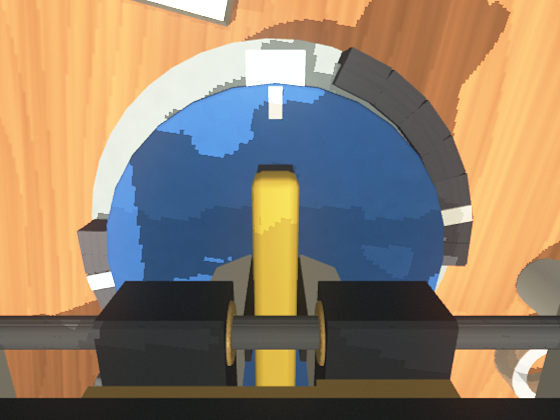

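Emit:
step_arm:
  rows:
    - [1,0,-0.003,0,0,0,0]
    - [1,0.005,-0.003,0,0,0,0]
    - [1,0.01,-0.003,0,0,0,0]
    - [1,0.015,-0.003,0,0,0,0]
    - [1,0.02,-0.003,0,0,0,0]
    - [1,0.024,-0.003,0,0,0,0]
    - [1,0.027,-0.003,0,0,0,0]
    - [1,0.027,-0.003,0,0,0,0]

```text
clock: 36.73
position: [0.4485, 0.3737, 0.1677]
ee_rot: [-0.117, 1.568, 0.117]
force: [-1.2, -2.3, 2.7]
width: 0.192
```

```bash
python3 lidw.py w25.png .133; python3 -c "
from h import *
im=grab('scene','s25.png')
plan([.449,.3745,.166],8.5)"
```

```text
handle 5237 [0.44687725 0.38999012 0.19195782] ((0.44840002059936523, 0.3772564232349396), (0.01764812134206295, 0.09401556849479675), 8.446521759033203)
disc 48085 ((0.44918379187583923, 0.37273889780044556), 0.08647405356168747)
t 36.83 p [0.4485 0.3737 0.1681] rv [-0.1174  1.5678  0.1166] F [-0.9 -2.3  0.9] w 0.189 q [-0.29  0.52 -0.71  1.71  0.39  1.06 -0.98]
tool x [-0. -0. -1.] y [-0.148  0.989 -0.   ] z [ 0.989  0.148 -0.   ] yawz 8.54
MOVE xyz [0.0027 0.0009 0.0007] rot [ 0.0006 -0.0002  0.0004] dist 0.0023 deg 0.05
```

View pics/w25.png

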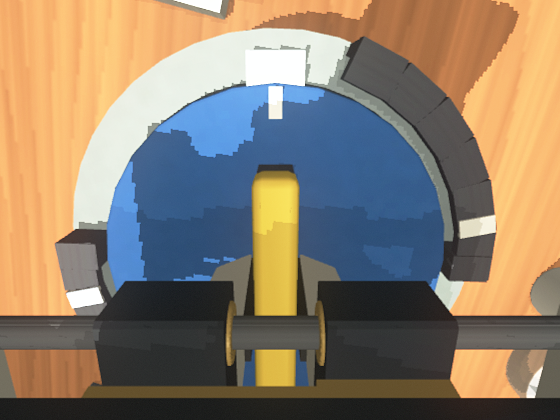

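View pics/s25.png

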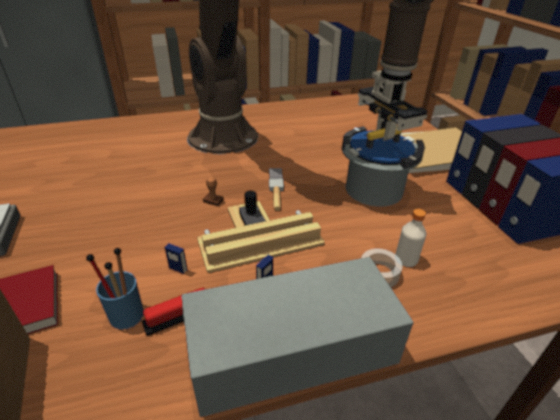

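Emit:
step_arm:
  rows:
    - [1,0.001,0,0,0.08,0,0]
    - [1,0.001,0,0,0.17,0,0]
    - [1,0.001,0,0,0.26,0,0]
    - [1,0.001,0,0,0.35,0,0]
    - [1,0.0015,0,0,0.44,0,0]
    - [1,0.0015,0,0,0.53,0,0]
    - [1,0.002,0,0,0.62,0,0]
    - [1,0.002,0,0,0.71,0,0]
    - [1,0.002,0,0,0.8,0,0]
    - [1,0.002,0,0,0.85,0,0]
    - [1,0.002,0,0,0.85,0,0]

```text
clock: 37.75
position: [0.4491, 0.3748, 0.1673]
ee_rot: [0.583, 1.491, -0.58]
force: [0.1, 0.9, 2.8]
width: 0.191
```

```bash
python3 lidw.py w26.png .131; python3 -c "
from h import *
s,M=axes(); print(np.round(s['ft_torque'],2))"
```

```text
handle 1408 [0.47495425 0.40173157 0.1914717 ] ((0.45304441452026367, 0.37758222222328186), (0.09422098100185394, 0.01770467683672905), 47.50674057006836)
disc 47945 ((0.4491956830024719, 0.3736022710800171), 0.08655808120965958)
t 37.8 p [0.449  0.3748 0.1672] rv [ 0.5802  1.4914 -0.577 ] F [0.6 0.5 3.2] w 0.187 q [-0.44  0.48 -0.5   1.72  0.26  1.01 -1.76]
tool x [ 0.002  0.002 -1.   ] y [0.674 0.739 0.002] z [ 0.739 -0.674  0.   ] yawz -42.39
[ 0.22 -0.04 -0.18]
```

View pics/w26.png

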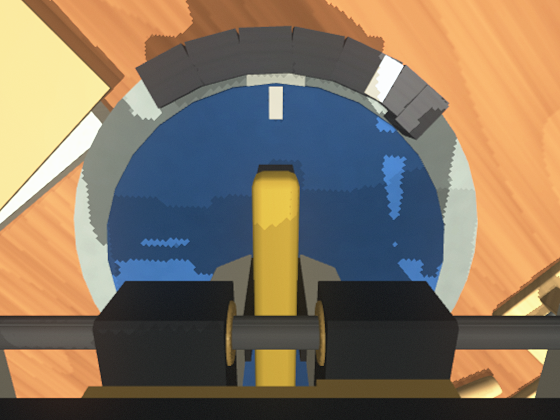

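The lug is now under the bracket and the lid is turning freely. I'll continue to the stop.

Emit:
step_arm:
  rows:
    - [1,0,0,0,0.06,0,0]
    - [1,0,0,0,0.12,0,0]
    - [1,0,0,0,0.18,0,0]
    - [1,0,0,0,0.24,0,0]
    - [1,0,0,0,0.3,0,0]
    - [1,0,0,0,0.36,0,0]
    - [1,0,0,0,0.42,0,0]
    - [1,0,0,0,0.46,0,0]
    - [1,0,0,0,0.46,0,0]

```text
clock: 38.55
position: [0.4487, 0.3742, 0.1666]
ee_rot: [0.949, 1.354, -0.948]
force: [0.5, 0.9, 0.8]
width: 0.195
```

```bash
python3 lidw.py w27.png .130; python3 -c "
from h import *
s,M=axes(); print(np.round(s['ft_torque'],2))"
```

```text
handle 826 [0.47679206 0.38439007 0.1906149 ] ((0.4547967314720154, 0.37528011202812195), (0.09293771535158157, 0.017773346975445747), 20.461071014404297)
disc 47986 ((0.4496747851371765, 0.37352558970451355), 0.086274653673172)
t 38.6 p [0.4487 0.3742 0.1666] rv [ 0.9474  1.3549 -0.9465] F [-0.3  0.1  2.2] w 0.191 q [-0.51  0.46 -0.38  1.73  0.2   1.   -2.19]
tool x [ 0.  0. -1.] y [0.939 0.344 0.001] z [ 0.344 -0.939 -0.   ] yawz -69.9
[ 0.03 -0.04  0.09]
```

View pics/w27.png

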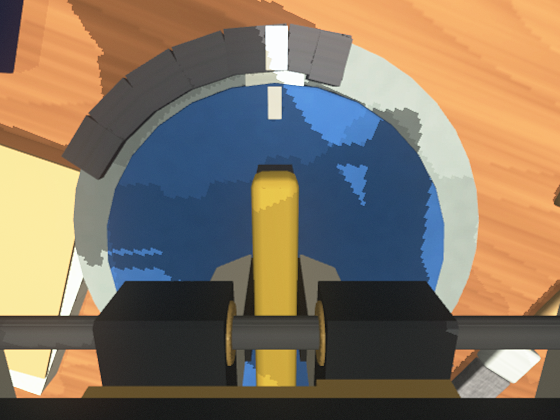

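Emit:
step_arm:
  rows:
    - [1,0,0,0,0.03,0,0]
    - [1,0,0,0,0.06,0,0]
    - [1,0,0,0,0.06,0,0]
    - [1,0,0,0,0.06,0,0]

```text
clock: 38.93
position: [0.4488, 0.374, 0.1666]
ee_rot: [0.994, 1.332, -0.993]
force: [0.5, -1.5, 2.9]
width: 0.191
```

```bash
python3 lidw.py w28.png .130; python3 -c "
from h import *
s,M=axes(); print(np.round(s['ft_torque'],2))"
```

```text
handle 815 [0.47613928 0.38340739 0.19054792] ((0.453770250082016, 0.3746980130672455), (0.09539072215557098, 0.01763080433011055), 19.257091522216797)
disc 48034 ((0.449239045381546, 0.3728848993778229), 0.08666907250881195)
t 38.98 p [0.4488 0.374  0.1666] rv [ 0.9942  1.3317 -0.9935] F [0.5 0.3 3.5] w 0.191 q [-0.52  0.46 -0.37  1.73  0.19  0.99 -2.24]
tool x [ 0.001  0.    -1.   ] y [0.959 0.285 0.001] z [ 0.285 -0.959  0.   ] yawz -73.45
[-0.19 -0.05  1.3 ]
```

View pics/w28.png

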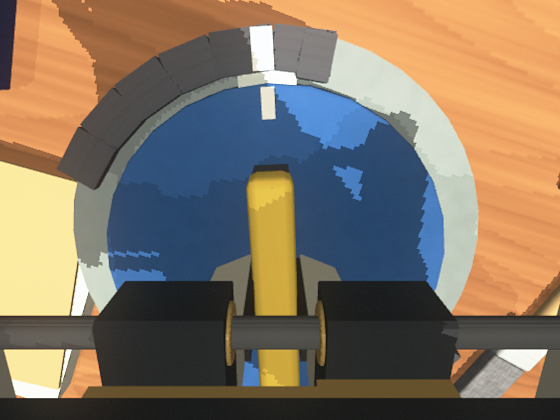

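The moment rose to 1.3 N m and the handle stopped turning at 19.3° while the tool kept going, so the lid is at the stop. Releasing.

Emit:
step_arm:
  rows:
    - [-0.2,0,0,0,0,0,0]
    - [-0.2,0,0,0,0,0,0]
    - [-0.2,0,0,0,0,0,0]
    - [-0.2,0,0,0,0,0,0]
    - [-0.2,0,0,0,0,0,0]
    - [-0.2,-0.04,0,0,0,0,0]
    - [-0.2,-0.08,0,0,0,0,0]
    - [-0.2,-0.12,0,0,0,0,0]
    - [-0.2,-0.16,0,0,0,0,0]
    - [-0.2,-0.2,0,0,0,0,0]
    - [-0.2,-0.2,0,0,0,0,0]

```text
clock: 39.9
position: [0.4502, 0.3759, 0.3332]
ee_rot: [1.005, 1.329, -0.988]
force: [0.5, 0.2, 0.4]
width: 0.599
```

```bash
python3 lidw.py w29.png .130; python3 -c "
from h import *
s,M=axes(); 
plan([.40,.10,.33],-13.5)"
```

```text
handle 44 [0.47142773 0.38361638 0.18945685] ((0.4542754292488098, 0.37492725253105164), (0.08644260466098785, 0.017032798379659653), 19.24696922302246)
disc 22818 ((0.47817885875701904, 0.44819897413253784), 0.16650666296482086)
t 39.95 p [0.4497 0.3752 0.33  ] rv [ 1.002   1.3295 -0.9912] F [ 0.1 -0.3 -0.9] w 0.598 q [-0.51  0.33 -0.38  1.49  0.13  1.34 -2.19]
tool x [ 0.005  0.005 -1.   ] y [0.96  0.281 0.006] z [ 0.281 -0.96  -0.003] yawz -73.67
t 39.95 p [0.4497 0.3752 0.33  ] rv [ 1.002   1.3295 -0.9912] F [ 0.1 -0.3 -0.9] w 0.598 q [-0.51  0.33 -0.38  1.49  0.13  1.34 -2.19]
tool x [ 0.005  0.005 -1.   ] y [0.96  0.281 0.006] z [ 0.281 -0.96  -0.003] yawz -73.67
MOVE xyz [-0.0018 -0.1563  0.3127] rot [-1.0029e+00  3.0000e-04 -6.6000e-03] dist 0.2797 deg 60.18
```

View pics/w29.png

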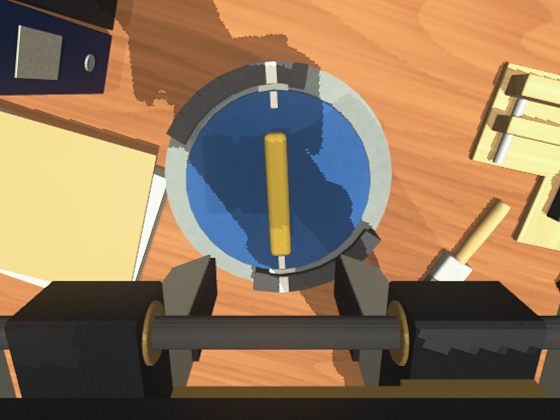

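The handle lines up with both white marks ((274,100) against (271,72)). I'll move the arm aside for a last check.

Emit:
step_arm:
  rows:
    - [-0.2,-0.02,-0.156,0.313,-0.9,0,0]
    - [-0.2,-0.02,-0.156,0.313,-0.9,0,0]
    - [-0.2,-0.02,-0.156,0.313,-0.9,0,0]
    - [-0.2,-0.02,-0.156,0.313,-0.9,0,0]
    - [-0.2,-0.02,-0.156,0.313,-0.9,0,0]
    - [-0.2,-0.02,-0.156,0.313,-0.9,0,0]
    - [-0.2,-0.02,-0.156,0.313,-0.9,0,0]
    - [-0.2,-0.02,-0.156,0.313,-0.9,0,0]
    - [-0.2,-0.02,-0.156,0.313,-0.9,0,0]
    - [-0.2,-0.02,-0.156,0.313,-0.9,0,0]

```text
clock: 40.78
position: [0.3988, 0.097, 0.3417]
ee_rot: [0.27, 1.555, -0.271]
force: [-0.6, 0.5, -0.2]
width: 0.601
```

```bash
python3 -c "
from h import *
axes()
im=grab('top','t30.png');grab('scene','s30.png')
P=pts(im);Z=P[...,2]
hsv=cv2.cvtColor(im['pixels'],cv2.COLOR_RGB2HSV);H,S,V=[hsv[...,i] for i in range(3)]
y=(H>24)&(H<34)&(S>150)&(V>120)&(np.abs(Z-.191)<.008)
print('handle',y.sum(),np.median(P[y],0),cv2.minAreaRect(P[y][:,:2].astype(np.float32)))
b=(H>105)&(H<125)&(S>120)&(np.abs(Z-.148)<.01)&(np.hypot(P[...,0]-.449,P[...,1]-.375)<.1); print('disc',cv2.minEnclosingCircle(P[b][:,:2].astype(np.float32)),np.median(P[b],0))
# plane fit for tilt
q=P[b];c=np.linalg.lstsq(np.c_[q[:,:2],np.ones(len(q))],q[:,2],rcond=None)[0];print('slope',c[:2])
k=(Z>0.085)&(Z<0.105)&(np.abs(P[...,0]-.505)<.05)&(np.abs(P[...,1]+.009)<.03);print('knob',k.sum(),P[k].mean(0))
w=(V>190)&(S<50)&(np.abs(Z-.156)<.006)&(np.hypot(P[...,0]-.449,P[...,1]-.375)<.12)
n,l=cv2.connectedComponents(w.astype(np.uint8))
for i in range(1,n):
    if (l==i).sum()>2: print('mark',(l==i).sum(),P[l==i].mean(0))
"
```

```text
t 40.78 p [0.3988 0.097  0.3417] rv [ 0.2699  1.5546 -0.2711] F [-0.6  0.5 -0.2] w 0.601 q [-0.03  0.02 -0.34  1.83  0.01  1.29 -0.72]
tool x [-0.001 -0.001 -1.   ] y [ 0.338  0.941 -0.001] z [ 0.941 -0.338 -0.001] yawz -19.75
handle 255 [0.44806517 0.37266618 0.19008124] ((0.4481024742126465, 0.37350502610206604), (0.10233411192893982, 0.017062487080693245), 19.823545455932617)
disc ((0.4482570290565491, 0.37421995401382446), 0.08621963858604431) [0.44357897 0.37375291 0.14782141]
slope [0.00078991 0.00134636]
knob 97 [ 0.51077346 -0.00884968  0.09485776]
mark 15 [0.54348116 0.40830857 0.15446809]
mark 19 [0.35588535 0.34101548 0.15395661]
```

View pics/t30.png

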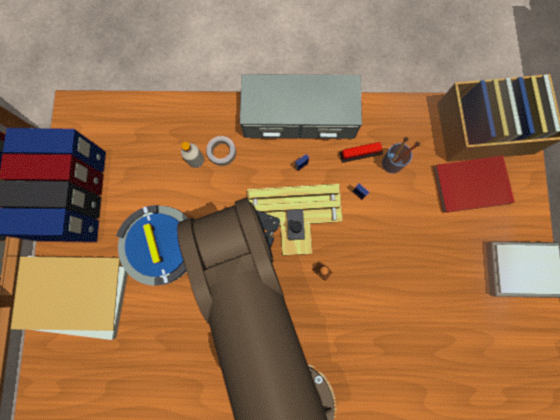

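View pics/s30.png

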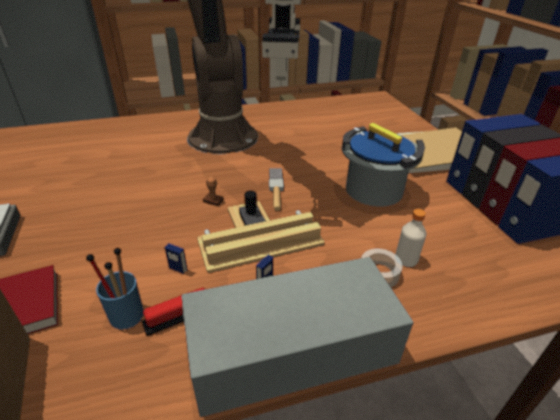

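```bash
python3 -c "
from cell import arm
print(arm.sign_off())"
```

```text
the job is handed in; nothing more can be done
None
```

The job is done and handed in at about 41 s of the 210 s allowed. The jaw was pulled open about 30 mm by its knob while all four ledgers stood. They then went upright into the canister, and the jaw was pushed shut. The lid was set on with its handle about 78° from the white marks and turned clockwise to the stops.

What the last checks showed, with the arm clear:
- **Lid angle:** the handle is at 19.8° and the white marks lie along 19.7°, so they agree to about 0.1°. During the turn the moment rose to 1.3 N m and the handle slipped in the grip, which shows it met the stop.
- **Lid height and centring:** the top of the disc is at 0.148 m, which puts the lid's origin at about 130 mm. It is level to about 0.002 rad and within about 1–2 mm of the canister's centre. I have no direct reading of the seal; its compression follows from this height.
- **Jaw:** the knob is at 0.511 m, where it was when shut at the start.
- **Ledgers:** the last view before the lid went on showed all four standing, with tops at 0.103 m.
- **Other things:** the last top view shows everything else on the bench where it was, by eye; I did not measure them.

One check disagreed: the wrist and top cameras put the canister's centre about 2 mm apart. I used the wrist view to place the lid, and it dropped on without trouble. I saw no knock to the lid and no slackening of the grip.

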